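# Refit the guide rollers on a stub axle

### The job

Refit the guide-roller axle on the storeroom bench: slide the wide black roller onto the brass axle fully home against its collar, then slide the narrow orange roller on until it rests against the black one, then fit the red end cap over the end of the axle until its rim meets the orange roller. Let go of everything and leave the other things on the bench where they are.

Things in the scene. Friction and masses are not known exactly. Their poses are not given: they have to be found in the camera images.
- axle_stop (a point): Where the brass axle leaves its collar: centre of the collar's outer face (48 mm disc), on the axle's axis, 130 mm above the bench. x is along the axle (level) from its free tip towards the post: parts slide on along +x; z up. The axle is a fixed rod 16 mm in diameter. Fully home, the centres are at x = -30 mm (wide roller), -80 mm (narrow roller), -130 mm (cap) from here.
- axle_tip (a point): Centre of the axle's free tip, 142 mm from axle_stop, towards the robot; the last 10 mm taper from 16 to 8 mm in diameter. Same axes as axle_stop.
- bracket: Fixed bracket: base plate 130 x 110 x 10 mm, 40 mm square post, the axle on its -x side (collar face 55 mm from the origin). A flat guard plate on the post, 110 mm wide, has its underside 116 mm above the axle's axis and reaches 30 mm past the collar face: to seat a roller the gripper must lean back 25 to 45 degrees, its palm away from the post. Origin under the post on the bench.
- wide_roller_center (a point): The wide roller: black tyre, a plain cylinder 60 mm in diameter, 60 mm long, with an aluminium hub and a straight 24 mm hole right through; loose, 150-250 g. Starts lying level on its rest, axis 50 mm above the bench. Origin at its centre; x is the hole's axis, at the start pointing away from the robot within 12 degrees of world x; z up at the start.
- narrow_roller_center (a point): The narrow roller: orange tyre, a plain cylinder 60 mm in diameter, 40 mm long, with an aluminium hub and a straight 24 mm hole right through; loose, 95-160 g. Starts lying level on its rest, axis 50 mm above the bench. Origin at its centre; x is the hole's axis, at the start pointing away from the robot within 12 degrees of world x; z up at the start.
- end_cap_center (a point): Red end cap: cylinder 44 mm in diameter, 60 mm long; one end open, blind bore 20 mm in diameter, 46 mm deep; other end closed (white dot); loose, 80 g. Starts lying level on its rest, axis 43 mm above the bench, closed end to the robot. Origin half-way along its axis; x is the axis, out of the open end, at the start away from the robot within 12 degrees of world x; z up at the start.
- rest_wide: Fixed rest under the wide roller: two level steel bars along its x, 35 mm apart and wholly beneath the part, on a grey base 100 x 70 x 6 mm. Origin at the centre of its underside. The three rests stand in a row left of the bracket, in any order.
- rest_narrow: Fixed rest under the narrow roller: two level steel bars along its x, 35 mm apart and wholly beneath the part, on a grey base 100 x 70 x 6 mm. Origin at the centre of its underside. The three rests stand in a row left of the bracket, in any order.
- rest_cap: Fixed rest under the cap: two level steel bars along its x, 27 mm apart and wholly beneath the part, on a grey base 100 x 70 x 6 mm. Origin at the centre of its underside. The three rests stand in a row left of the bracket, in any order.
- screwdriver: A bystander, loose on the bench: yellow-handled screwdriver, 200 mm long; origin at the centre of its underside. Not to be disturbed.
- mug: A bystander, loose on the bench: blue mug, 80 mm wide, 90 mm tall; origin at the centre of its underside. Not to be disturbed.
- spray_can: A bystander, loose on the bench: white spray can, 56 mm wide, 150 mm tall; origin at the centre of its underside. Not to be disturbed.
- green_carton: A bystander, loose on the bench: green box, 70 x 100 x 60 mm; origin at the centre of its underside. Not to be disturbed.
- parts_tray: A bystander, loose on the bench: open blue tray, 120 x 90 x 35 mm; origin at the centre of its underside. Not to be disturbed.
- wrench: A bystander, loose on the bench: wrench, 180 mm long; origin at the centre of its underside. Not to be disturbed.
Not all that is in view belongs to the job. What is shaped like the part that bears wide_roller_center but green or turquoise is not meant.

How it is judged:
On the way, in this order (a step that is already met when the one before it is completed fails the run):
1. the wide black roller is on the axle, home against the collar (x of wide_roller_center in the frame of axle_stop between -0.037 and -0.024 m and y of wide_roller_center in the frame of axle_stop between -0.009 and 0.009 m and z of wide_roller_center in the frame of axle_stop between -0.009 and 0.009 m and angle between the x axis of wide_roller_center and the x axis of axle_stop, either way round below 0.2 rad), for 0.2 s.
2. the narrow orange roller is on the axle, against the wide one (all of step 1 and x of narrow_roller_center in the frame of axle_stop between -0.09 and -0.073 m and y of narrow_roller_center in the frame of axle_stop between -0.009 and 0.009 m and z of narrow_roller_center in the frame of axle_stop between -0.009 and 0.009 m and angle between the x axis of narrow_roller_center and the x axis of axle_stop, either way round below 0.2 rad), for 0.2 s.
3. the red cap is over the axle's end, its rim at the orange roller (all of step 2 and x of end_cap_center in the frame of axle_stop between -0.142 and -0.122 m and y of end_cap_center in the frame of axle_stop between -0.009 and 0.009 m and z of end_cap_center in the frame of axle_stop between -0.009 and 0.009 m and angle between the x axis of end_cap_center and the x axis of axle_stop, either way round below 0.2 rad), for 0.2 s.
At the end, for the whole second after the job is handed in: From the collar outwards: black roller (centre 24 to 37 mm from the collar face), orange roller (73 to 90 mm), red cap open end inwards (122 to 142 mm), each within 9 mm of the axle's axis sideways and in height, within 0.2 rad of its direction, released and at rest (all of step 3 and linear speed of each of wide_roller, narrow_roller, end_cap below 0.02 m/s); the robot touches nothing.
It fails at once if a bystander (screwdriver, mug, spray can, green box, blue tray, wrench) is shifted by more than 40 mm (distance of any of screwdriver, mug, spray_can, green_carton, parts_tray, wrench from where it was at the start of the episode above 0.04 m).
It also fails if it takes over 72 s, if anything falls off the work surface, if the arm or the gripper's body presses on something with over 40 N, if the wrist force passes 120 N, or if a joint passes its speed limit or range.

### The arm

A 7-joint arm with a two-finger parallel gripper is mounted at the origin on the work surface. World frame = base frame: x ahead of the robot, y to its left, z up, the work surface at z = 0. Lengths are in m, angles in rad, forces in N, time in s.
With the tool pointing down it reaches from about 0.4 to 0.85 m from the base axis. Payload 4.5 kg.
Tool frame: the origin (TCP) lies midway between the tips of the shut fingers; the grasp point (between the pads) lies ctrl.pinch_z behind it (ctrl.pinch_z is the distance from the TCP to the grasp point, in m); z points along the fingers, y is the line along which they close (so a half turn about z gives the same grasp; the last joint's range is limited). The gripper opens to 88 mm and grips with 3 to 60 N. Pads are 18 mm wide; open, the fingers measure 123 mm over their backs; the gripper's body (75 mm by 187 mm) begins 45 mm behind the grasp point.
Start: joints at [-1.156, 0.689, -0.195, 1.565, 0.157, 0.902, -0.215], TCP at [0.232, 0.58, 0.239] pointing down, gripper open.
Joint ranges: [-3.01, 3.01], [-0.46, 2.08], [-1.47, 1.51], [0.13, 2.56], [-1, 4.14], [0.04, 2.09], [-2.66, 2.66]. Speed limits (rad/s): [2.57, 2.57, 3.14, 3.14, 3.14, 3.14, 3.14].

### API

Orientations are given as a unit quaternion [w, x, y, z].
In Python, from rig import ctrl, grab_frame, get_calibration, ticket gives the robot as it stands.
- The arm moves only by the tool play_rows, never from a script. Its argument "deltas" is a list of rows, each a list of 7 numbers: the shift along the tool's x, y, z in m, then the turn, a rotation vector about the tool's x, y, z in degrees, then the gripper command: -1 is shut, 1 is fully open, values between are in proportion. A call has 1 to 8 rows; each row shifts and turns the commanded pose from where the row before left it, along the tool's axes as they then stand; what a row does not reach is not made up. A row lasts 1/10 s, in which the tool goes at most 50 mm and 8.59 degrees, less where a joint would pass 70% of its speed; a pose out of reach is approached as far as the arm can. A call with a gripper value outside its range is refused whole. The fingers move at their own pace and stop on an object; "force" is the grip in N (left out, the last holds). Time passes only in rows, so rows that do not move let the fingers close. It gives the time, the measured TCP pose, the force, the opening and the grip force at its end, in the units of the state.
- ctrl.read_state(): the state, without advancing time (a new reading comes with each control period).
- grab_frame(name): name is "scene" or "side" or "wrist"; returns the picture (420x560x3 uint8, red, green, blue); there is no depth.
- get_calibration(name): a dict with "fx", "fy", "cx", "cy" (pixels), "k1" (the pictures are not rectified: a ray, as slopes to the right and down, at radius r is drawn at 1 + k1 r^2 times it, then the intrinsics apply), "rvec" (rotation vector, rad) and "tvec" (3), from world to camera coordinates, as OpenCV has them; the wrist camera has in their place "mount" (4x4, takes a point from camera to tool coordinates, whose origin is the TCP and whose axes are the flange's). Camera axes: x right, y down, z forward; pixel columns grow to the right and rows downward; lengths in m; the calibration is good to about 2 mm. A picture is of the moment at which its call begins: read the wrist's pose just before it. get_calibration takes no time and is no camera call.
- ticket.close_job(): hands the job in; it is judged then, once.
The state is a dict: "clock": time; "joint_positions": joint angles; "dq": joint speeds; "joint_efforts": joint torques, N m; "eef_pos": TCP position; "orientation": TCP orientation; "contact_force": force on the tool from outside, world axes, zero at the start; "moment": the same for the moment, N m; "finger_gap": opening from 0.0 (shut) to 1.0 (fully open); "grasp_force": force on a finger pad.
Only numpy, scipy, OpenCV 4.12 (cv2) and the standard library are available. Lean on these libraries where they do the work, as an engineer would, in place of code of your own. Each camera call takes 0.05 s, during which the arm holds its last target. There are 200 camera calls.

## Working session

There is one attempt and no reset: what is moved stays moved. The work goes in short steps, Python scripts to look and compute and a tool call to move; the robot and the scene stay as the last step left them, time stands still between calls to the robot, and variables do not carry over. Pictures are saved under pics/ and viewed, at most 10 in all, crops included, and the job is handed in when it is done.

Besides the shell and the picture viewer there is one more tool, called by a JSON object that holds its "fn" and its "kwargs". play_rows: Moves the arm, as the interface text tells. Its arguments: {"type":"object","properties":{"deltas":{"type":"array"},"force":{"type":"number"}},"required":["deltas"]}

```bash
ls; mkdir -p pics; python3 - <<'E'
from rig import ctrl, grab_frame, get_calibration
import cv2,numpy as np
print(ctrl.read_state(), ctrl.pinch_z)
for n in("scene","side","wrist"):
    print(n,get_calibration(n))
a=grab_frame("scene");b=grab_frame("side")
cv2.imwrite("pics/scene0.png",a[:,:,::-1]);cv2.imwrite("pics/side0.png",b[:,:,::-1])
E
```

```text
pics
{'clock': 0.0, 'joint_positions': array([-1.15619077,  0.68999091, -0.19452136,  1.56637098,  0.15732704,
        0.90247749, -0.2150697 ]), 'dq': array([ 0.00213293,  0.00031159, -0.0017583 ,  0.00067912, -0.00168081,
       -0.00021676, -0.00118354]), 'joint_efforts': array([ 1.05750118e-03, -5.27558613e+01, -1.26671333e+00, -1.53425288e+01,
       -5.25925658e-02,  6.59287631e-03,  1.75817991e-04]), 'eef_pos': array([0.23210252, 0.5796133 , 0.23789872]), 'orientation': array([-1.01820175e-04,  1.89185355e-01,  9.81940958e-01, -9.20110671e-04]), 'contact_force': array([-0.33261426,  0.77081587, -0.48423112]), 'moment': array([-0.02516945,  0.00810175,  0.00698007]), 'grasp_force': 0.0, 'finger_gap': 1.0011053619798254} 0.0187
scene {'fx': 424.44252112663906, 'fy': 424.44252112663906, 'cx': 281.60914375789395, 'cy': 206.54989146591205, 'k1': -0.1281860081824827, 'rvec': array([ 0.88404811,  2.61686212, -0.97160292]), 'tvec': array([ 0.36919218, -0.24634176,  1.48556326])}
side {'fx': 392.6150572494064, 'fy': 392.6150572494064, 'cx': 280.0313727947385, 'cy': 204.3998695915225, 'k1': -0.05286781179900522, 'rvec': array([ 2.36374024, -0.80594979,  0.28653709]), 'tvec': array([-0.37757443,  0.40844955,  0.84685946])}
wrist {'fx': 291.3540546020947, 'fy': 291.3540546020947, 'cx': 278.89013292035145, 'cy': 206.56519300948034, 'k1': -0.06375235146507705, 'mount': array([[-8.79264795e-04, -9.61011053e-01, -2.76508560e-01,
         7.27560751e-02],
       [ 9.99999523e-01, -7.27414388e-04, -6.51737903e-04,
         8.15858576e-04],
       [ 4.25191024e-04, -2.76509001e-01,  9.61011234e-01,
        -1.45530148e-01],
       [ 0.00000000e+00,  0.00000000e+00,  0.00000000e+00,
         1.00000000e+00]])}
```

View pics/scene0.png

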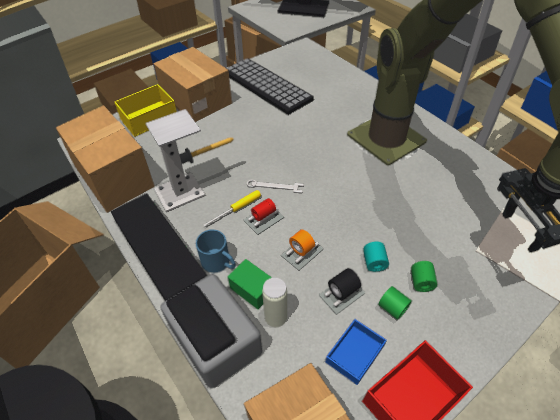

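View pics/side0.png

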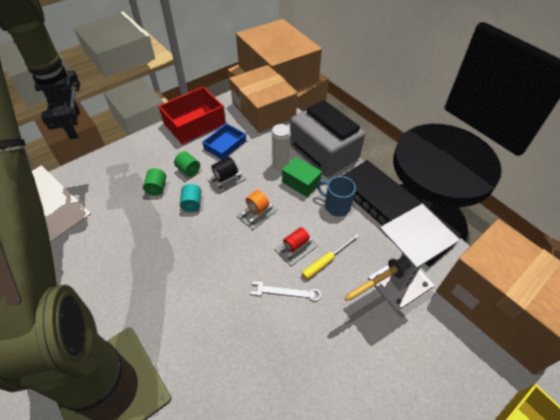

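Candidates shaped like the wide roller, in scene pixels: black at (345,283), turquoise at (376,256), green at (424,276) and green at (396,302). The black one on the rest fits the description. Orange is at (302,241) and red at (264,210). The axle runs from about (188,156) to (232,141). Next I'll confirm this in enlarged crops and fit the models.

```bash
cat > h.py <<'E'
import numpy as np, cv2
from scipy.optimize import least_squares
from scipy.spatial.transform import Rotation as Ro
from rig import ctrl, grab_frame, get_calibration
def ext(n,st=None):
    c=get_calibration(n)
    if n=="wrist":
        T=np.eye(4); q=np.array(st["orientation"]); T[:3,:3]=Ro.from_quat(q[[1,2,3,0]]).as_matrix(); T[:3,3]=st["eef_pos"]
        W=np.linalg.inv(T@c["mount"]); return c,W[:3,:3],W[:3,3]
    return c,Ro.from_rotvec(c["rvec"]).as_matrix(),np.array(c["tvec"])
def proj(P,E):
    c,R,t=E; p=np.atleast_2d(P)@R.T+t; s=p[:,:2]/p[:,2:]; s=s*(1+c["k1"]*(s**2).sum(1,keepdims=True))
    return s*[c["fx"],c["fy"]]+[c["cx"],c["cy"]]
def tri(obs): # [(E,px)...]
    f=lambda X:np.concatenate([proj(X,E)[0]-u for E,u in obs])
    r=least_squares(f,[.5,.2,.1]); return r.x,np.abs(r.fun).max()
A=np.linspace(0,2*np.pi,24,endpoint=False); D=np.c_[np.cos(A),np.sin(A)]
def cyl(x,y,z,yaw,rings):
    a=np.linspace(0,2*np.pi,40); P=np.concatenate([np.c_[np.full(40,l),r*np.cos(a),r*np.sin(a)] for l,r in rings])
    c,s=np.cos(yaw),np.sin(yaw); return P@np.array([[c,-s,0],[s,c,0],[0,0,1]]).T+[x,y,z]
def mask(im,lo,hi,roi):
    h=cv2.cvtColor(im,cv2.COLOR_RGB2HSV); lo,hi=np.array(lo),np.array(hi)
    if lo[0]<0: m=cv2.inRange(h,np.r_[0,lo[1:]],hi)|cv2.inRange(h,np.r_[180+lo[0],lo[1:]],np.r_[180,hi[1:]])
    else: m=cv2.inRange(h,lo,hi)
    k=np.zeros_like(m); x0,y0,x1,y1=roi; k[y0:y1,x0:x1]=m[y0:y1,x0:x1]
    n,l,s,_=cv2.connectedComponentsWithStats(k); i=1+np.argmax(s[1:,4]); return l==i
def sup(m):
    v,u=np.nonzero(m); return (np.c_[u,v]@D.T).max(0)+.4*0
def fit(views,rings,x0,fixz=None,wt=None):
    S=[(E,sup(m)) for E,m in views]
    def f(p):
        z=p[2] if fixz is None else fixz
        return np.concatenate([(proj(cyl(p[0],p[1],z,p[3],rings),E)@D.T).max(0)-s-.5*0 for E,s in S])
    r=least_squares(f,x0,loss="soft_l1",x_scale=[.01,.01,.01,.1]); return r.x,np.sqrt(np.mean(f(r.x)**2)),f(r.x)
WIDE=[(-.03,.03),(.03,.03)];NARR=[(-.02,.03),(.02,.03)];CAP=[(-.03,.022),(.03,.022)];AX=[(0,.008),(-.132,.008),(-.142,.004)]
COL=dict(o=((5,150,90),(20,255,255)),r=((-8,150,60),(6,255,255)),k=((0,0,0),(180,255,50)),b=((10,90,60),(28,255,255)))
E
python3 - <<'E'
from h import *
import cv2
a=cv2.imread("pics/scene0.png")[:,:,::-1].copy();b=cv2.imread("pics/side0.png")[:,:,::-1].copy()
Es,Ed=ext("scene"),ext("side")
J=[("wide",'k',(318,262,364,302),(205,152,243,186),WIDE,(.5,.35,.05,0)),("narr",'o',(280,225,322,262),(240,188,275,218),NARR,(.55,.25,.05,0)),
("cap",'r',(245,193,282,228),(280,225,315,255),CAP,(.6,.2,.043,0)),("axle",'b',(186,130,240,165),(340,258,397,303),AX,(.7,0,.13,0))]
ov=[]
for n,c,r1,r2,rg,x0 in J:
    m1,m2=mask(a,*COL[c],r1),mask(b,*COL[c],r2)
    p,e,f=fit([(Es,m1),(Ed,m2)],rg,x0); print(n,p.round(4),"yaw deg",np.degrees(p[3]).round(1),"rms",e.round(2),f.round(1).tolist(),m1.sum(),m2.sum())
    for im,m,E,r in((a,m1,Es,r1),(b,m2,Ed,r2)):
        c0=(r[0]+r[2])//2;c1=(r[1]+r[3])//2; crop=cv2.resize(im[c1-32:c1+32,c0-32:c0+32],(256,256),interpolation=cv2.INTER_NEAREST)
        h=cv2.convexHull(proj(cyl(*p,rg),E).astype(np.float32))
        q=((h-[c0-32,c1-32]+.5)*4).astype(np.int32); crop=crop.copy(); cv2.polylines(crop,[q],True,(255,0,255),1); ov.append(crop)
g=np.vstack([np.hstack([ov[0],ov[1],ov[2]]),np.hstack([ov[4],ov[6],ov[7]])]); cv2.imwrite("pics/ov.png",g[:,:,::-1])
E
```

```text
wide [ 0.5414  0.3636  0.0449 -0.0408] yaw deg -2.3 rms 1.25 [1.6, 1.5, 1.4, 0.5, 0.4, 0.8, 1.0, 1.1, 1.2, 1.0, 0.5, 0.7, 0.5, 0.5, 0.7, 0.9, 0.2, 0.6, 1.1, 0.8, 0.7, 1.5, 1.2, 1.2, 1.2, 1.5, 1.9, 2.2, 1.5, 1.6, 2.1, 1.7, 0.3, -0.9, -1.2, 0.7, 3.0, 2.6, 2.1, 1.6, 0.7, -0.2, 0.1, 0.2, 0.4, 0.9, 0.6, 0.3] 577 304
narr [ 0.5474  0.1996  0.0483 -0.0802] yaw deg -4.6 rms 1.21 [0.1, 0.4, 0.9, 1.5, -0.2, 0.2, 0.9, 1.2, 1.4, 0.9, -0.1, 0.0, 0.9, 1.0, 1.3, 1.6, -0.0, 0.1, 0.9, 0.7, 0.6, 0.5, -0.4, -0.6, 1.1, 1.4, 1.8, 1.6, 0.3, 0.4, 1.2, 1.3, 1.4, 1.6, 2.0, 1.4, 1.9, 2.3, 2.7, 3.0, 1.1, 0.5, 0.9, 1.3, 1.1, 1.0, -0.1, -0.1] 369 273
cap [0.5582 0.0371 0.0409 0.0128] yaw deg 0.7 rms 1.48 [0.9, 1.0, 1.2, 1.5, 0.4, 0.8, 1.1, 1.1, 1.1, 0.9, 1.0, 1.2, 2.1, 1.8, 1.6, 1.3, 0.3, 0.8, 1.3, 0.8, 0.5, 0.5, 0.3, 0.5, 1.4, 1.6, 1.9, 1.4, 0.6, 1.5, 2.3, 2.1, 1.9, 2.1, 3.1, 2.5, 2.4, 2.5, 2.5, 1.9, 0.9, 1.2, 1.6, 1.2, 0.9, 1.2, 0.6, 0.7] 329 321
axle [ 0.6496 -0.2052  0.1283 -0.1105] yaw deg -6.3 rms 1.28 [0.6, 0.4, 0.2, 0.0, 0.3, 0.6, 1.5, 2.0, 2.3, 2.5, 2.7, 2.8, 3.1, 2.9, 2.5, 1.9, 1.2, 0.7, 1.0, 0.8, 0.6, 0.4, 0.2, 0.3, 1.0, 0.5, 0.1, -0.2, 0.4, 0.6, 1.0, 1.0, 1.0, 1.0, 0.8, 0.8, 1.0, 1.0, 0.8, 0.9, 0.3, 0.7, 1.0, 0.5, 0.1, -0.1, -0.2, 0.3] 205 374
```

View pics/ov.png

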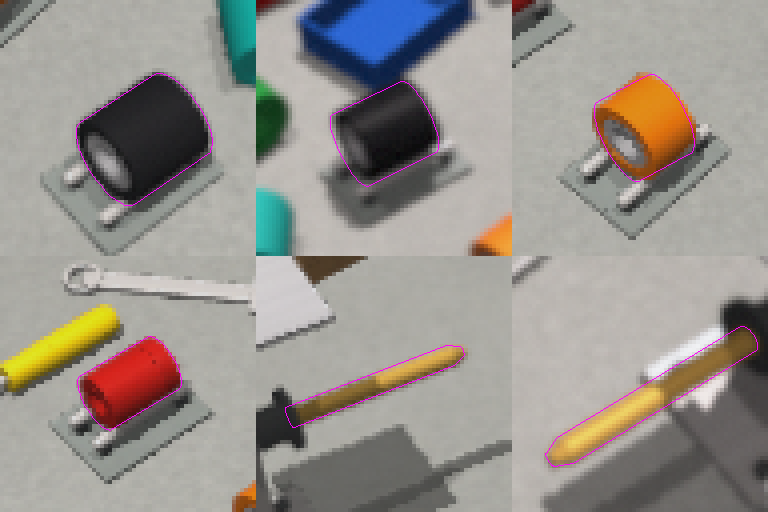

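The crops confirm the black roller with its aluminium hub on a rest, and the outlines fit all four things. Next is a sweep with the wrist camera, already leaned back, to refine them.

```bash
cat >> h.py <<'E'
def Rt(psi,th):
    p,t=np.radians([psi,th]); y=np.array([-np.sin(p),np.cos(p),0]); z=np.array([np.cos(p)*np.sin(t),np.sin(p)*np.sin(t),-np.cos(t)])
    return np.c_[np.cross(y,z),y,z]
def plan(target,psi,th,n,grasp=False,start=None):
    """rows from the measured pose (or start=(pos,R)) to target; grasp: target is the grasp point"""
    st=ctrl.read_state()
    if start is None: p0=np.array(st["eef_pos"]);R0=Ro.from_quat(np.array(st["orientation"])[[1,2,3,0]]).as_matrix()
    else: p0,R0=start
    R1=Rt(psi,th); p1=np.array(target,float)+(R1[:,2]*ctrl.pinch_z if grasp else 0)
    rv=Ro.from_matrix(R0.T@R1).as_rotvec(); d=(p1-p0)/n
    for i in range(n):
        R=R0@Ro.from_rotvec(rv*i/n).as_matrix(); print((R.T@d).round(4).tolist()+np.degrees(rv/n).round(2).tolist())
    return p1,R1
E
python3 - <<'E'
from h import *
s=plan([.40,.36,.25],0,32,8); print(); s=plan([.40,.12,.25],0,32,6,start=s);print(); plan([.36,-.2,.33],0,32,8,start=s)
E
```

```text
[-0.0297, -0.0177, -0.0015, -0.77, -3.95, -2.65]
[-0.0289, -0.019, 0.0003, -0.77, -3.95, -2.65]
[-0.0279, -0.0204, 0.002, -0.77, -3.95, -2.65]
[-0.0267, -0.0217, 0.0036, -0.77, -3.95, -2.65]
[-0.0254, -0.0229, 0.0051, -0.77, -3.95, -2.65]
[-0.0239, -0.0242, 0.0065, -0.77, -3.95, -2.65]
[-0.0223, -0.0253, 0.0077, -0.77, -3.95, -2.65]
[-0.0205, -0.0264, 0.0089, -0.77, -3.95, -2.65]

[0.0, -0.04, 0.0, 0.0, 0.0, 0.0]
[0.0, -0.04, 0.0, 0.0, 0.0, 0.0]
[0.0, -0.04, 0.0, 0.0, 0.0, 0.0]
[0.0, -0.04, 0.0, 0.0, 0.0, 0.0]
[0.0, -0.04, 0.0, 0.0, 0.0, 0.0]
[0.0, -0.04, 0.0, 0.0, 0.0, 0.0]

[-0.0011, -0.04, -0.0111, 0.0, 0.0, 0.0]
[-0.0011, -0.04, -0.0111, 0.0, 0.0, 0.0]
[-0.0011, -0.04, -0.0111, 0.0, 0.0, 0.0]
[-0.0011, -0.04, -0.0111, 0.0, 0.0, 0.0]
[-0.0011, -0.04, -0.0111, 0.0, 0.0, 0.0]
[-0.0011, -0.04, -0.0111, 0.0, 0.0, 0.0]
[-0.0011, -0.04, -0.0111, 0.0, 0.0, 0.0]
[-0.0011, -0.04, -0.0111, 0.0, 0.0, 0.0]
```

{"fn": "play_rows", "kwargs": {"deltas": [[-0.03,-0.018,-0.001,-0.77,-3.95,-2.65,1],[-0.029,-0.019,0,-0.77,-3.95,-2.65,1],[-0.028,-0.02,0.002,-0.77,-3.95,-2.65,1],[-0.027,-0.022,0.004,-0.77,-3.95,-2.65,1],[-0.025,-0.023,0.005,-0.77,-3.95,-2.65,1],[-0.024,-0.024,0.006,-0.77,-3.95,-2.65,1],[-0.022,-0.025,0.008,-0.77,-3.95,-2.65,1],[-0.02,-0.026,0.009,-0.77,-3.95,-2.65,1]]}}

```text
clock: 0.9
eef_pos: [0.3994, 0.362, 0.25]
orientation: [0.274, 0.002, 0.962, 0.001]
contact_force: [1.4, 0.7, -0.5]
finger_gap: 1.001
grasp_force: 0.0
```

{"fn": "play_rows", "kwargs": {"deltas": [[0,0,0,0,0,0,1],[0,0,0,0,0,0,1],[0,0,0,0,0,0,1]]}}

```text
clock: 1.2
eef_pos: [0.3985, 0.3657, 0.2496]
orientation: [0.273, 0.002, 0.962, 0.002]
contact_force: [-0.2, -0.6, -0.3]
finger_gap: 0.995
grasp_force: 0.0
```

```bash
cat > snap.py <<'E'
import sys,pickle; from h import *
n=sys.argv[1]; st=ctrl.read_state(); im=grab_frame("wrist"); cv2.imwrite(f"pics/{n}.png",im[:,:,::-1]); pickle.dump(st,open(f"pics/{n}.pkl","wb"))
print(st["clock"],st["eef_pos"].round(4),np.abs(st["dq"]).max().round(4))
E
python3 snap.py w1
```

```text
1.2 [0.3985 0.3657 0.2496] 0.0103
```

{"fn": "play_rows", "kwargs": {"deltas": [[0,-0.04,0,0,0,0,1],[0,-0.04,0,0,0,0,1],[0,-0.04,0,0,0,0,1],[0,-0.04,0,0,0,0,1],[0,-0.04,0,0,0,0,1],[0,-0.04,0,0,0,0,1],[0,0,0,0,0,0,1],[0,0,0,0,0,0,1]]}}

```text
clock: 2.05
eef_pos: [0.4029, 0.1845, 0.2477]
orientation: [0.273, 0.005, 0.962, -0.001]
contact_force: [1.4, 0.5, 0.5]
finger_gap: 1.001
grasp_force: 0.0
```

```bash
python3 snap.py w2
```

```text
2.05 [0.4029 0.1845 0.2477] 0.1046
```

{"fn": "play_rows", "kwargs": {"deltas": [[0,-0.04,-0.011,0,0,0,1],[0,-0.04,-0.011,0,0,0,1],[0,-0.04,-0.011,0,0,0,1],[0,-0.04,-0.011,0,0,0,1],[0,-0.04,-0.011,0,0,0,1],[0,-0.04,-0.011,0,0,0,1],[0,0,0,0,0,0,1],[0,0,0,0,0,0,1]]}}

```text
clock: 2.9
eef_pos: [0.4014, 0.1121, 0.248]
orientation: [0.252, -0.004, 0.968, -0.011]
contact_force: [-0.2, 0.1, 0.1]
finger_gap: 0.998
grasp_force: 0.0
```

```bash
python3 snap.py w3; python3 -c "
import cv2,numpy as np
cv2.imwrite('pics/m.png',cv2.resize(np.vstack([np.hstack([cv2.imread(f'pics/w{i}.png') for i in(1,2)]),np.hstack([cv2.imread('pics/w3.png'),np.zeros((420,560,3),np.uint8)])]),(800,600)))"
```

```text
2.9 [0.4014 0.1121 0.248 ] 0.0691
```

View pics/m.png

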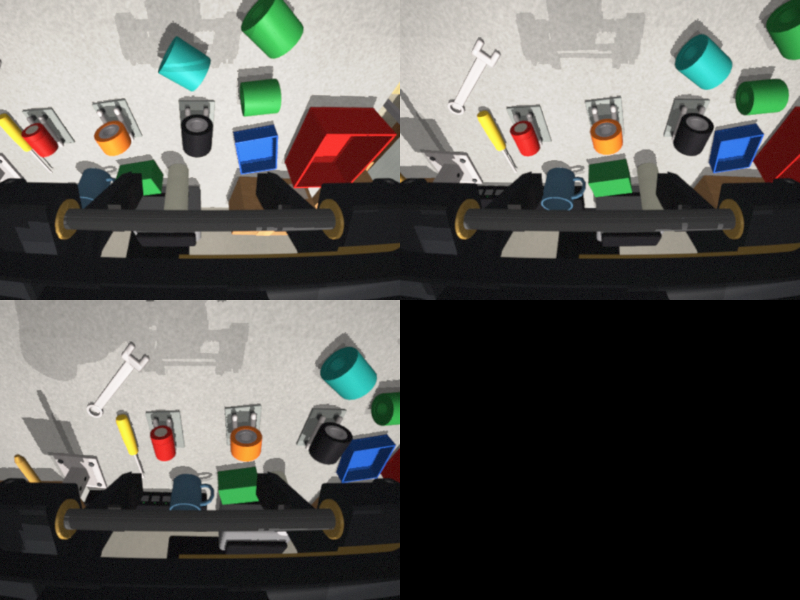

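The wrist views show the black roller, orange roller and red cap on their rests. The gripper fills the bottom third of the picture. The arm is stopping short of the commanded moves, so I'll check the joints.

```bash
python3 - <<'E'
from h import *
import pickle
for n in("w1","w2","w3"):
    print(pickle.load(open(f"pics/{n}.pkl","rb"))["joint_positions"].round(3).tolist())
s=ctrl.read_state();print(s["joint_positions"].round(3),s["eef_pos"])
E
```

```text
[-1.373, 0.549, 0.391, 2.191, 1.084, 0.314, -0.52]
[-0.857, 0.414, 0.039, 2.534, 2.025, 0.43, -1.25]
[0.161, 0.583, -1.273, 2.556, 1.581, 0.977, -0.775]
[ 0.159  0.582 -1.272  2.556  1.58   0.977 -0.775] [0.40140611 0.11256719 0.24834486]
```

```bash
cat > fitall.py <<'E'
from h import *
import pickle
L=lambda n:cv2.imread(f"pics/{n}.png")[:,:,::-1].copy()
W={n:ext("wrist",pickle.load(open(f"pics/{n}.pkl","rb"))) for n in("w1","w2","w3")}
Es,Ed=ext("scene"),ext("side"); s0,d0=L("scene0"),L("side0")
J=[("wide",'k',(318,262,364,302),(205,152,243,186),WIDE,(.541,.364,.05,0)),("narr",'o',(280,225,322,262),(240,188,275,218),NARR,(.547,.2,.05,0)),
("cap",'r',(245,193,282,228),(280,225,315,255),CAP,(.558,.037,.043,0))]
for n,c,r1,r2,rg,x0 in J:
    V=[]
    for w,E in W.items():
        h=proj(cyl(*x0,rg),E); lo=h.min(0).astype(int)-12; hi=h.max(0).astype(int)+12
        if lo.min()<0 or hi[0]>559 or hi[1]>240: continue
        m=mask(L(w),*COL[c],(*lo,*hi)); V.append((E,m)); p,e,f=fit([(E,m)],rg,x0,fixz=x0[2]); print(n,w,p.round(4),np.degrees(p[3]).round(1),e.round(2),f.mean().round(2),m.sum())
    p,e,f=fit(V,rg,x0); print(n,"wrist all",p.round(4),np.degrees(p[3]).round(1),e.round(2))
    S=[(Es,mask(s0,*COL[c],r1)),(Ed,mask(d0,*COL[c],r2))]
    p,e,f=fit(S,rg,x0,fixz=x0[2]); print(n,"fixed cams",p.round(4),np.degrees(p[3]).round(1),e.round(2))
    p,e,f=fit(V+S,rg,x0); print(n,"ALL",p.round(4),np.degrees(p[3]).round(1),e.round(2))
E
python3 fitall.py
```

```text
wide w1 [0.542  0.3626 0.05   0.0428] 2.4 2.12 1.89 1353
wide w2 [0.5424 0.3627 0.055  0.0631] 3.6 2.08 1.79 1685
wide wrist all [0.5471 0.3644 0.0426 0.0188] 1.1 1.68
wide fixed cams [ 0.542   0.3641  0.05   -0.0519] -3.0 1.45
wide ALL [0.544  0.3637 0.0449 0.0135] 0.8 1.55
narr w1 [ 0.5461  0.1991  0.05   -1.4195] -81.3 1.86 1.25 1310
narr w2 [0.5463 0.1984 0.0318 0.1471] 8.4 1.55 1.46 1286
narr w3 [0.5461 0.1981 0.0852 0.1045] 6.0 1.54 1.44 1297
narr wrist all [0.5501 0.1979 0.0451 0.1562] 8.9 1.4
narr fixed cams [ 0.5476  0.1999 -0.5346 -0.0854] -4.9 1.25
narr ALL [0.5485 0.1983 0.0466 0.1477] 8.5 1.39
cap w1 [ 0.558   0.0351  0.0418 -0.1273] -7.3 1.69 1.18 1257
cap w2 [ 0.5581  0.036   0.043  -0.0577] -3.3 1.68 1.4 1147
cap w3 [ 0.558   0.0361  0.0474 -0.0221] -1.3 1.73 1.58 1101
cap wrist all [ 0.5614  0.0334  0.0384 -0.0067] -0.4 1.55
cap fixed cams [0.5585 0.0374 0.043  0.0132] 0.8 1.5
cap ALL [ 0.5591  0.0352  0.0405 -0.029 ] -1.7 1.56
```

```bash
sed -i 's/max(0)-s-.5\*0 for E,s in S\])/max(0)-s-b for (E,s),b in zip(S,p[4:])])/; s/r=least_squares(f,x0,loss="soft_l1",x_scale=\[.01,.01,.01,.1\])/r=least_squares(f,list(x0)+[1]*len(S),loss="soft_l1",x_scale=[.01,.01,.01,.1]+[1]*len(S))/; s/z=p\[2\] if fixz is None else fixz/z=p[2] if fixz is None else fixz+0*p[2]/' h.py
python3 fitall.py | cut -c1-120; python3 -c "
from h import *
s=plan([.50,.25,.24],0,32,5);plan([.535,.363,.16],0,32,4,True,start=s)"
```

```text
wide w1 [0.5397 0.3624 0.0498 0.0051 2.0473] 0.3 0.18 0.0 1353
wide w2 [ 5.4010e-01  3.6190e-01  1.3280e-01 -9.0000e-04  2.0268e+00] -0.1 0.31 -0.0 1685
wide wrist all [0.5406 0.3623 0.0492 0.0024 1.9566 1.9526] 0.1 0.27
wide fixed cams [ 5.4330e-01  3.6370e-01  7.2453e+00 -1.3000e-03  1.0069e+00  1.3083e+00] -0.1 1.01
wide ALL [0.5423 0.363  0.0474 0.0062 1.7774 1.7755 0.9702 1.1881] 0.4 0.64
narr w1 [0.5452 0.1986 0.2095 0.1055 1.6251] 6.0 0.38 0.0 1310
narr w2 [5.4520e-01 1.9840e-01 3.0000e-04 1.1040e-01 1.5206e+00] 6.3 0.28 0.0 1286
narr w3 [ 0.5454  0.1981 -8.7196  0.1548  1.4921] 8.9 0.36 -0.0 1297
narr wrist all [0.5459 0.1983 0.0494 0.1261 1.5389 1.458  1.4271] 7.2 0.37
narr fixed cams [  0.5477   0.1995 -30.9407   0.0907   0.7433   1.4385] 5.2 0.58
narr ALL [0.5467 0.1983 0.0486 0.124  1.4669 1.3886 1.3644 0.7519 1.4619] 7.1 0.49
cap w1 [ 0.5565  0.0362 -0.0264  0.0134  1.6724] 0.8 0.36 0.0 1257
cap w2 [ 0.5566  0.0366 -0.0881  0.0191  1.6504] 1.1 0.25 -0.0 1147
cap w3 [0.5565 0.0365 0.0171 0.0152 1.6705] 0.9 0.22 -0.0 1101
cap wrist all [0.5561 0.0367 0.0435 0.0163 1.7142 1.6838 1.706 ] 0.9 0.29
cap fixed cams [ 0.5587  0.037  -3.3232  0.0642  1.0036  1.6887] 3.7 0.51
cap ALL [0.5574 0.0361 0.0423 0.0224 1.6098 1.5937 1.6075 0.9726 1.6737] 1.3 0.49
[-0.0168, 0.0275, 0.0106, -0.22, -0.55, 0.18]
[-0.0166, 0.0275, 0.0108, -0.22, -0.55, 0.18]
[-0.0164, 0.0275, 0.0111, -0.22, -0.55, 0.18]
[-0.0162, 0.0275, 0.0113, -0.22, -0.55, 0.18]
[-0.016, 0.0275, 0.0116, -0.22, -0.55, 0.18]
[0.0032, 0.0282, 0.0263, 0.0, 0.0, 0.0]
[0.0032, 0.0282, 0.0263, 0.0, 0.0, 0.0]
[0.0032, 0.0282, 0.0263, 0.0, 0.0, 0.0]
[0.0032, 0.0282, 0.0263, 0.0, 0.0, 0.0]
```

{"fn": "play_rows", "kwargs": {"deltas": [[-0.0165,0.0275,0.011,-0.22,-0.55,0.18,1],[-0.0165,0.0275,0.011,-0.22,-0.55,0.18,1],[-0.0165,0.0275,0.011,-0.22,-0.55,0.18,1],[-0.0165,0.0275,0.011,-0.22,-0.55,0.18,1],[-0.016,0.0275,0.0115,-0.22,-0.55,0.18,1],[0,0,0,0,0,0,1],[0,0,0,0,0,0,1]]}}

```text
clock: 3.65
eef_pos: [0.499, 0.2507, 0.2401]
orientation: [0.277, -0.002, 0.961, -0.001]
contact_force: [-0.4, 0.2, -0.2]
finger_gap: 1.003
grasp_force: 0.0
```

```bash
python3 -c "
from h import *
s=ctrl.read_state();print(s['joint_positions'].round(3),s['eef_pos'],s['orientation'])
plan([.533,.3625,.13],0,32,5,True)"
```

```text
[-0.081  0.748 -1.152  2.207  1.571  1.117 -0.64 ] [0.49899533 0.25069409 0.24010636] [ 2.76560754e-01 -1.57057642e-03  9.60994941e-01 -6.37417942e-04]
[0.0059, 0.0224, 0.026, -0.0, 0.02, 0.04]
[0.0059, 0.0224, 0.026, -0.0, 0.02, 0.04]
[0.0059, 0.0224, 0.026, -0.0, 0.02, 0.04]
[0.0059, 0.0224, 0.026, -0.0, 0.02, 0.04]
[0.0059, 0.0224, 0.026, -0.0, 0.02, 0.04]
```

```bash
python3 -c "
from h import *
Es,Ed=ext('scene'),ext('side')
print('can top',tri([(Es,[274,286]),(Ed,[281,131])]))
print('carton ctr',tri([(Es,[250,275]),(Ed,[303,167])]),'mug',tri([(Es,[211,240]),(Ed,[341,184])]))
s=plan([.533,.3625,.13],0,32,5,True);plan([.533,.3625,.05],0,32,4,True,start=s)"
```

```text
can top (array([0.71680101, 0.3076171 , 0.14578811]), np.float64(0.466070100427487))
carton ctr (array([0.7220733 , 0.20978011, 0.07023399]), np.float64(1.1161976007088583)) mug (array([0.74958452, 0.07684448, 0.09478321]), np.float64(0.7268907800852844))
[0.0059, 0.0224, 0.026, -0.0, 0.02, 0.04]
[0.0059, 0.0224, 0.026, -0.0, 0.02, 0.04]
[0.0059, 0.0224, 0.026, -0.0, 0.02, 0.04]
[0.0059, 0.0224, 0.026, -0.0, 0.02, 0.04]
[0.0059, 0.0224, 0.026, -0.0, 0.02, 0.04]
[0.0106, 0.0, 0.017, 0.0, 0.0, 0.0]
[0.0106, 0.0, 0.017, 0.0, 0.0, 0.0]
[0.0106, 0.0, 0.017, 0.0, 0.0, 0.0]
[0.0106, 0.0, 0.017, 0.0, 0.0, 0.0]
```

{"fn": "play_rows", "kwargs": {"deltas": [[0.006,0.0224,0.026,0,0,0,1],[0.006,0.0224,0.026,0,0,0,1],[0.006,0.0224,0.026,0,0,0,1],[0.006,0.0224,0.026,0,0,0,1],[0.006,0.0224,0.026,0,0.1,0.2,1],[0,0,0,0,0,0,1],[0,0,0,0,0,0,1]]}}

```text
clock: 4.35
eef_pos: [0.5425, 0.3599, 0.1144]
orientation: [0.275, 0.001, 0.961, -0.001]
contact_force: [0.2, 0.5, -0.5]
finger_gap: 1.0
grasp_force: 0.0
```

```bash
python3 snap.py w4; python3 - <<'E'
from h import *
import pickle
E=ext("wrist",pickle.load(open("pics/w4.pkl","rb"))); im=cv2.imread("pics/w4.png")[:,:,::-1].copy()
h=proj(cyl(.5406,.3623,.05,0,WIDE),E); print(h.min(0),h.max(0))
plan([.533,.3625,.05],0,32,4,True)
cv2.imwrite("pics/v4.png",im[:,:,::-1])
E
```

```text
4.35 [0.5425 0.3599 0.1144] 0.0314
[232.18387974 116.35069617] [329.43901072 238.45470698]
[0.0107, 0.0007, 0.0172, -0.02, 0.0, -0.03]
[0.0107, 0.0007, 0.0172, -0.02, 0.0, -0.03]
[0.0107, 0.0007, 0.0172, -0.02, 0.0, -0.03]
[0.0107, 0.0007, 0.0172, -0.02, 0.0, -0.03]
```

View pics/v4.png

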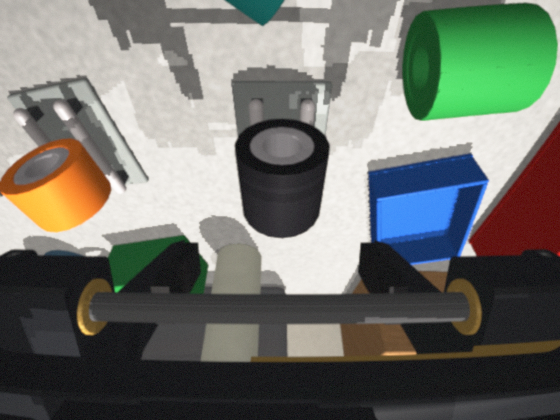

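The black roller sits at (236–328, 120–236), matching the prediction of (232–329, 116–238). I'll descend and grip.

{"fn": "play_rows", "kwargs": {"deltas": [[0.0107,0.0007,0.0172,0,0,0,1],[0.0107,0.0007,0.0172,0,0,0,1],[0.0107,0.0007,0.0172,0,0,0,1],[0.0107,0.0005,0.0172,0,0,0,1],[0,0,0,0,0,0,1],[0,0,0,0,0,0,-1],[0,0,0,0,0,0,-1],[0,0,0,0,0,0,-1]], "force": 30}}

```text
clock: 5.2
eef_pos: [0.5442, 0.363, 0.0352]
orientation: [0.276, 0.003, 0.961, 0.001]
contact_force: [-0.1, 0.6, -0.4]
finger_gap: 0.752
grasp_force: 0.0
```

{"fn": "play_rows", "kwargs": {"deltas": [[0,0,0,0,0,0,-1],[0,0,0,0,0,0,-1],[0,0,0,0,0,0,-1]]}}

```text
clock: 5.5
eef_pos: [0.5444, 0.3617, 0.0347]
orientation: [0.276, 0.003, 0.961, -0.001]
contact_force: [-1.4, -4.3, 6.2]
finger_gap: 0.678
grasp_force: 30.0
```

```bash
python3 -c "
from h import *
st=ctrl.read_state();print(st['eef_pos'],st['orientation'],st['grasp_force'])
R=Ro.from_quat(st['orientation'][[1,2,3,0]]).as_matrix(); print('grasp pt',st['eef_pos']-R[:,2]*ctrl.pinch_z)
s=plan([.533,.3625,.20],0,32,5,True); print(); s=plan([.46,.15,.26],0,32,6,True,start=s);print(); s=plan([.46,-.12,.26],-6,32,7,True,start=s)"
```

```text
[0.54438387 0.36165386 0.03472149] [ 2.76222259e-01  3.03101624e-03  9.61088873e-01 -5.04140788e-04] 29.991765862796456
grasp pt [0.5344552  0.36170329 0.05056791]
[-0.0156, 0.0002, -0.0255, -0.03, 0.01, -0.06]
[-0.0156, 0.0002, -0.0255, -0.03, 0.01, -0.06]
[-0.0156, 0.0002, -0.0255, -0.03, 0.01, -0.06]
[-0.0156, 0.0002, -0.0255, -0.03, 0.01, -0.06]
[-0.0156, 0.0002, -0.0255, -0.03, 0.01, -0.06]

[0.005, -0.0354, -0.0149, 0.0, 0.0, 0.0]
[0.005, -0.0354, -0.0149, 0.0, 0.0, 0.0]
[0.005, -0.0354, -0.0149, 0.0, 0.0, 0.0]
[0.005, -0.0354, -0.0149, 0.0, 0.0, 0.0]
[0.005, -0.0354, -0.0149, 0.0, 0.0, 0.0]
[0.005, -0.0354, -0.0149, 0.0, 0.0, 0.0]

[0.0, -0.0387, -0.0, 0.45, 0.0, 0.73]
[-0.0005, -0.0387, 0.0003, 0.45, 0.0, 0.73]
[-0.001, -0.0387, 0.0006, 0.45, 0.0, 0.73]
[-0.0015, -0.0387, 0.0009, 0.45, 0.0, 0.73]
[-0.002, -0.0387, 0.0012, 0.45, 0.0, 0.73]
[-0.0024, -0.0386, 0.0015, 0.45, 0.0, 0.73]
[-0.0029, -0.0386, 0.0018, 0.45, 0.0, 0.73]
```

{"fn": "play_rows", "kwargs": {"deltas": [[-0.0156,0,-0.0255,0,0,0,-1],[-0.0156,0,-0.0255,0,0,0,-1],[-0.0156,0,-0.0255,0,0,0,-1],[-0.0156,0,-0.0255,0,0,0,-1],[-0.0156,0,-0.0255,0,0,0,-1],[0.003,-0.0354,-0.015,0,0,0,-1],[0.003,-0.0354,-0.015,0,0,0,-1],[0.003,-0.0354,-0.015,0,0,0,-1]]}}

```text
clock: 6.3
eef_pos: [0.5096, 0.2552, 0.2166]
orientation: [0.275, 0.002, 0.961, 0.001]
contact_force: [1.3, 0.1, -1.3]
finger_gap: 0.675
grasp_force: 30.0
```

{"fn": "play_rows", "kwargs": {"deltas": [[0.003,-0.0354,-0.015,0,0,0,-1],[0.003,-0.0354,-0.015,0,0,0,-1],[0.003,-0.0354,-0.015,0,0,0,-1],[0,-0.0387,0,0.45,0,0.73,-1],[0,-0.0387,0,0.45,0,0.73,-1],[0,-0.0387,0,0.45,0,0.73,-1],[0,-0.0387,0,0.45,0,0.73,-1],[0,0,0,0,0,0,-1]]}}

```text
clock: 7.1
eef_pos: [0.4721, -0.0116, 0.2477]
orientation: [0.273, 0.036, 0.961, -0.011]
contact_force: [-0.3, 0.6, -2.2]
finger_gap: 0.676
grasp_force: 30.0
```

```bash
python3 -c "
from h import *
st=ctrl.read_state();print(st['eef_pos'],st['orientation'],st['finger_gap'],st['joint_positions'].round(2))
plan([.47,-.12,.29],-6,32,4)"
```

```text
[ 0.47213054 -0.01155374  0.24773773] [ 0.27321868  0.0356974   0.9612232  -0.01127834] 0.6763932117710418 [ 0.59  0.62 -1.21  2.49  1.81  0.84 -0.53]
[-0.0068, -0.0271, -0.0081, 0.2, -0.06, 0.38]
[-0.007, -0.0271, -0.008, 0.2, -0.06, 0.38]
[-0.0072, -0.0271, -0.0079, 0.2, -0.06, 0.38]
[-0.0074, -0.027, -0.0078, 0.2, -0.06, 0.38]
```

{"fn": "play_rows", "kwargs": {"deltas": [[-0.0105,-0.027,-0.0065,0.2,0,0.38,-1],[-0.0105,-0.027,-0.0065,0.2,0,0.38,-1],[-0.0105,-0.027,-0.0065,0.2,0,0.38,-1],[-0.0105,-0.027,-0.0065,0.2,-0.2,0.38,-1],[0,0,0,0,0,0,-1],[0,0,0,0,0,0,-1]]}}

```text
clock: 7.7
eef_pos: [0.4878, -0.1139, 0.2931]
orientation: [0.277, 0.046, 0.96, -0.011]
contact_force: [-0.4, 0.9, -1.6]
finger_gap: 0.674
grasp_force: 30.0
```

```bash
python3 snap.py w5; python3 - <<'E'
from h import *
import pickle
st=pickle.load(open("pics/w5.pkl","rb"));print(st["joint_positions"].round(2))
E=ext("wrist",st); im=cv2.imread("pics/w5.png")[:,:,::-1].copy()
x0=(.6496,-.2052,.13,-.11)
h=proj(cyl(*x0,AX),E); lo=h.min(0).astype(int)-12; hi=h.max(0).astype(int)+12; print(lo,hi)
q=cv2.convexHull(h.astype(np.float32)).astype(np.int32); v=im.copy(); cv2.polylines(v,[q],True,(255,0,255),1)
cv2.imwrite("pics/v5.png",v[:,:,::-1])
E
```

```text
7.7 [ 0.4878 -0.1139  0.2931] 0.0293
[ 0.93  0.5  -1.14  2.34  1.67  0.51 -0.07]
[185 119] [240 238]
```

View pics/v5.png

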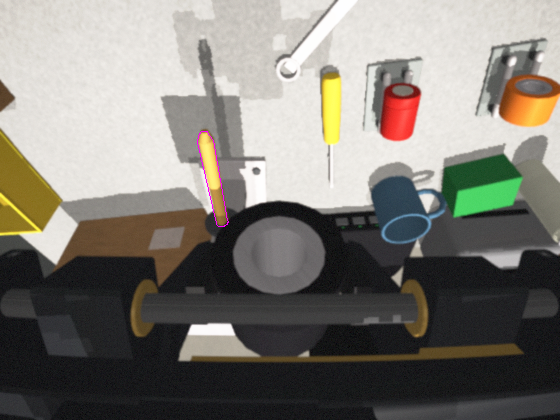

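The axle lies at (200–228, 130–226), tip at (204,133), close to the fixed-camera prediction outlined in magenta. The roller is held level between the pads. I'll refine the axle from this view.

```bash
cat > axfit.py <<'E'
from h import *
import pickle,sys
def axle(names,fixed=True,zfix=None):
    V=[]
    for n in names:
        E=ext("wrist",pickle.load(open(f"pics/{n}.pkl","rb"))); im=cv2.imread(f"pics/{n}.png")[:,:,::-1].copy()
        h=proj(cyl(.6496,-.2052,.13,-.11,AX),E); lo=np.maximum(h.min(0).astype(int)-12,0); hi=h.max(0).astype(int)+12
        far=proj([.65,-.205,.13],E)[0]; tip=proj([.508,-.19,.13],E)[0]; V.append((E,mask(im,*COL['b'],(*lo,*hi)),(far-tip)/np.linalg.norm(far-tip)))
    if fixed:
        for c,f,r in(("scene","scene0",(186,130,240,165)),("side","side0",(340,258,397,303))):
            E=ext(c); far=proj([.65,-.205,.13],E)[0]; tip=proj([.508,-.19,.13],E)[0]
            V.append((E,mask(cv2.imread(f"pics/{f}.png")[:,:,::-1].copy(),*COL['b'],r),(far-tip)/np.linalg.norm(far-tip)))
    S=[(E,sup(m),(D@u)<.5) for E,m,u in V]
    def f(p): return np.concatenate([((proj(cyl(p[0],p[1],p[2] if zfix is None else zfix,p[3],AX),E)@D.T).max(0)-s-b)[k] for (E,s,k),b in zip(S,p[4:])])
    r=least_squares(f,[.65,-.205,.13,-.11]+[.7]*len(S),x_scale=[.01,.01,.01,.1]+[1]*len(S),loss="soft_l1"); p=r.x
    tip=p[:2]-.142*np.array([np.cos(p[3]),np.sin(p[3])])
    print(names,fixed,"stop",p[:3].round(4),"yaw",np.degrees(p[3]).round(2),"tip",tip.round(4),"rms",np.sqrt(np.mean(f(p)**2)).round(2),"bias",p[4:].round(1))
if __name__=="__main__":
    n=sys.argv[1:]; axle(n,zfix=.13,fixed=False); axle(n,fixed=True); axle([],True); axle([],True,.13)
    if len(n)>1: axle(n,False)
E
python3 axfit.py w5; python3 -c "
from h import *
import pickle
E=ext('wrist',pickle.load(open('pics/w5.pkl','rb')));im=cv2.imread('pics/w5.png');hs=cv2.cvtColor(im,cv2.COLOR_BGR2HSV)
for r in(140,160,180,200,215):print(r,hs[r,196:232,:].tolist()[::3])
print(proj([[.508,-.19,.13]],E))"
```

```text
['w5'] False stop [ 0.6471 -0.2049  0.2006] yaw -6.47 tip [ 0.506  -0.1889] rms 0.2 bias [0.2]
['w5'] True stop [ 0.649  -0.2057  0.1277] yaw -6.45 tip [ 0.5079 -0.1898] rms 0.39 bias [-0.1  0.7  0.9]
[] True stop [ 0.6498 -0.2056  0.1279] yaw -6.55 tip [ 0.5087 -0.1894] rms 0.42 bias [0.6 0.7]
[] True stop [ 0.6494 -0.2056 -3.34  ] yaw -6.53 tip [ 0.5084 -0.1895] rms 0.54 bias [0.7 0.6]
140 [[23, 16, 147], [19, 150, 207], [23, 145, 250], [25, 136, 253], [20, 155, 237], [19, 156, 195], [17, 59, 138], [15, 11, 142], [20, 14, 111], [23, 9, 109], [23, 9, 109], [20, 11, 143]]
160 [[21, 16, 112], [4, 14, 126], [17, 102, 182], [25, 136, 253], [27, 126, 255], [25, 139, 254], [21, 154, 242], [17, 114, 150], [10, 12, 125], [6, 11, 119], [9, 15, 123], [10, 12, 123]]
180 [[18, 16, 211], [21, 12, 212], [13, 8, 227], [11, 8, 245], [22, 134, 247], [26, 132, 254], [26, 133, 254], [23, 145, 248], [19, 135, 177], [0, 11, 115], [4, 16, 115], [0, 9, 114]]
200 [[15, 11, 143], [15, 13, 191], [21, 12, 208], [27, 12, 210], [15, 9, 238], [14, 31, 225], [19, 157, 193], [19, 158, 189], [18, 158, 171], [18, 147, 137], [10, 21, 111], [23, 10, 106]]
215 [[14, 132, 104], [15, 131, 103], [15, 133, 102], [16, 126, 101], [18, 38, 67], [165, 11, 48], [18, 83, 77], [18, 158, 178], [19, 157, 179], [19, 159, 157], [17, 148, 105], [90, 6, 45]]
[[203.39108713 132.92642849]]
```

```bash
cat >> h.py <<'E'
STOP=np.array([.6482,-.2053,.13]);PSI=-6.5
def ax(s,dz=0): return STOP+s*np.array([np.cos(np.radians(PSI)),np.sin(np.radians(PSI)),0])+[0,0,dz]
def where():
    st=ctrl.read_state(); R=Ro.from_quat(st['orientation'][[1,2,3,0]]).as_matrix(); g=st['eef_pos']-R[:,2]*ctrl.pinch_z; d=g-STOP
    u=ax(1)-STOP; v=np.array([-u[1],u[0],0]); print('grasp in axle frame',np.round([d@u,d@v,d[2]],4),'lean',np.degrees(np.arctan2(np.hypot(*R[:2,2]),-R[2,2])).round(2),'yaw',np.degrees(np.arctan2(-R[0,1],R[1,1])).round(2),'roll',np.degrees(np.arcsin(R[2,1])).round(2),'gap',round(float(st['finger_gap']),3),'F',st['contact_force'].round(1),'t',st['clock'],'q',st['joint_positions'].round(2))
E
python3 -c "
from h import *
where(); s=plan(ax(-.190,.06),PSI,32,5,True);print();plan(ax(-.190,.0005),PSI,32,3,True,start=s)"
```

```text
grasp in axle frame [-0.1798  0.0733  0.1787] lean 32.12 yaw -5.31 roll 0.3 gap 0.678 F [ 0.1 -0.1 -1. ] t 7.75 q [ 0.93  0.5  -1.14  2.34  1.67  0.51 -0.07]
[0.0146, -0.0148, 0.0188, 0.18, 0.02, 0.17]
[0.0145, -0.0148, 0.0189, 0.18, 0.02, 0.17]
[0.0145, -0.0148, 0.0189, 0.18, 0.02, 0.17]
[0.0144, -0.0148, 0.019, 0.18, 0.02, 0.17]
[0.0144, -0.0147, 0.019, 0.18, 0.02, 0.17]

[0.0105, 0.0, 0.0168, 0.0, 0.0, 0.0]
[0.0105, 0.0, 0.0168, 0.0, 0.0, 0.0]
[0.0105, 0.0, 0.0168, 0.0, 0.0, 0.0]
```

{"fn": "play_rows", "kwargs": {"deltas": [[0.0145,-0.0148,0.0189,0.18,0,0.17,-1],[0.0145,-0.0148,0.0189,0.18,0,0.17,-1],[0.0145,-0.0148,0.0189,0.18,0,0.17,-1],[0.0145,-0.0148,0.019,0.18,0,0.17,-1],[0.0145,-0.0148,0.019,0.18,0.1,0.17,-1],[0,0,0,0,0,0,-1],[0,0,0,0,0,0,-1]]}}

```text
clock: 8.45
eef_pos: [0.4699, -0.1842, 0.1741]
orientation: [0.275, 0.054, 0.96, -0.015]
contact_force: [-0.1, 0.0, -1.2]
finger_gap: 0.673
grasp_force: 30.0
```

```bash
python3 -c "
from h import *
where(); plan(ax(-.190,.0005),PSI,32,3,True)"
```

```text
grasp in axle frame [-0.1895  0.0007  0.06  ] lean 32.01 yaw -6.44 roll 0.1 gap 0.673 F [-0.1  0.  -1.2] t 8.45 q [ 1.01  0.86 -1.12  2.47  2.15  0.79 -0.33]
[0.0107, -0.0003, 0.0167, 0.04, 0.0, -0.0]
[0.0107, -0.0003, 0.0167, 0.04, 0.0, -0.0]
[0.0107, -0.0003, 0.0167, 0.04, 0.0, -0.0]
```

{"fn": "play_rows", "kwargs": {"deltas": [[0.0107,-0.0003,0.0167,0,0,0,-1],[0.0107,-0.0003,0.0167,0,0,0,-1],[0.0107,-0.0003,0.0167,0,0,0,-1],[0,0,0,0,0,0,-1],[0,0,0,0,0,0,-1]]}}

```text
clock: 8.95
eef_pos: [0.4698, -0.1861, 0.116]
orientation: [0.276, 0.054, 0.959, -0.016]
contact_force: [-0.1, -0.3, -1.4]
finger_gap: 0.677
grasp_force: 30.0
```

```bash
python3 -c "
from h import *
where(); plan(ax(-.10,.0005),PSI,32,5,True)
a=grab_frame('scene');b=grab_frame('side')
c=np.hstack([cv2.resize(a[100:200,140:260],(400,333)),cv2.resize(b[230:330,310:430],(400,333))]);cv2.imwrite('pics/pre1.png',c[:,:,::-1])"
```

```text
grasp in axle frame [-0.1894 -0.0011  0.0019] lean 32.14 yaw -6.5 roll -0.03 gap 0.677 F [-0.1 -0.3 -1.4] t 8.95 q [ 0.97  1.03 -1.1   2.51  2.29  0.97 -0.39]
[-0.015, 0.0002, 0.0097, -0.0, 0.03, 0.0]
[-0.015, 0.0002, 0.0097, -0.0, 0.03, 0.0]
[-0.015, 0.0002, 0.0097, -0.0, 0.03, 0.0]
[-0.015, 0.0002, 0.0097, -0.0, 0.03, 0.0]
[-0.015, 0.0002, 0.0097, -0.0, 0.03, 0.0]
```

View pics/pre1.png

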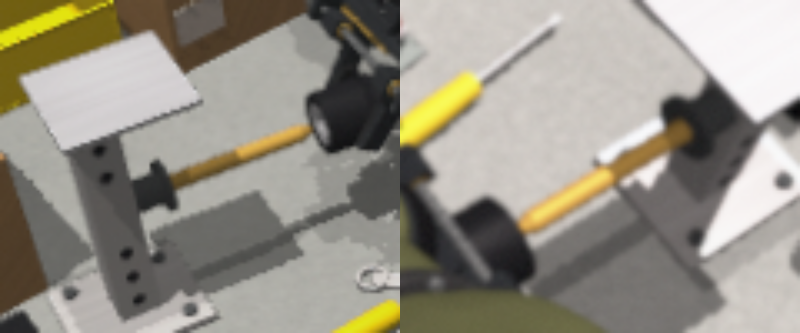

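Both views show the axle tip pointing into the hub: scene crop (310,130), side crop (520,225). Inserting.

{"fn": "play_rows", "kwargs": {"deltas": [[-0.015,0.0002,0.0097,0,0,0,-1],[-0.015,0.0002,0.0097,0,0,0,-1],[-0.015,0.0002,0.0097,0,0,0,-1],[-0.015,0.0002,0.0097,0,0,0,-1],[-0.015,0.0002,0.0097,0,0,0,-1],[0,0,0,0,0,0,-1]]}}

```text
clock: 9.65
eef_pos: [0.5607, -0.197, 0.1158]
orientation: [0.278, 0.056, 0.959, -0.017]
contact_force: [-0.8, -0.1, -2.1]
finger_gap: 0.676
grasp_force: 30.0
```

```bash
python3 -c "
from h import *
where(); plan(ax(-.044,.0005),PSI,32,4,True)"
```

```text
grasp in axle frame [-0.0979 -0.0016  0.0016] lean 32.36 yaw -6.68 roll -0.11 gap 0.676 F [-0.8 -0.1 -2.1] t 9.65 q [ 0.9   1.02 -1.02  2.26  2.18  0.8  -0.23]
[-0.0112, 0.0004, 0.0074, -0.05, 0.09, -0.02]
[-0.0112, 0.0004, 0.0074, -0.05, 0.09, -0.02]
[-0.0112, 0.0004, 0.0074, -0.05, 0.09, -0.02]
[-0.0112, 0.0004, 0.0074, -0.05, 0.09, -0.02]
```

{"fn": "play_rows", "kwargs": {"deltas": [[-0.0112,0.0004,0.0074,0,0,0,-1],[-0.0112,0.0004,0.0074,0,0,0,-1],[-0.0112,0.0004,0.0074,0,0,0,-1],[-0.0112,0.0002,0.0072,0,0,0,-1],[-0.002,0,0.0012,0,0,0,-1],[-0.002,0,0.0012,0,0,0,-1],[0,0,0,0,0,0,-1]]}}

```text
clock: 10.35
eef_pos: [0.6148, -0.2017, 0.1123]
orientation: [0.275, 0.055, 0.96, -0.016]
contact_force: [0.1, 0.5, -1.2]
finger_gap: 0.675
grasp_force: 30.0
```

```bash
python3 -c "
from h import *
where()"
```

```text
grasp in axle frame [-0.0435 -0.0002 -0.0019] lean 32.0 yaw -6.6 roll -0.06 gap 0.675 F [ 0.1  0.5 -1.2] t 10.35 q [ 0.84  1.02 -0.97  2.11  2.09  0.71 -0.11]
```

{"fn": "play_rows", "kwargs": {"deltas": [[-0.0018,0,0.0,0,0,0,-1],[-0.0018,0,0.0,0,0,0,-1],[-0.0013,0,0.0008,0,0,0,-1],[-0.0013,0,0.0008,0,0,0,-1],[0,0,0,0,0,0,-1]]}}

```text
clock: 10.85
eef_pos: [0.6199, -0.2022, 0.1133]
orientation: [0.274, 0.055, 0.96, -0.016]
contact_force: [-4.7, -0.4, 0.7]
finger_gap: 0.676
grasp_force: 30.0
```

```bash
python3 -c "
from h import *
where()"
```

```text
grasp in axle frame [-0.0383 -0.0001 -0.0008] lean 31.86 yaw -6.59 roll -0.04 gap 0.676 F [-4.7 -0.4  0.7] t 10.85 q [ 0.84  1.01 -0.96  2.09  2.07  0.69 -0.1 ]
```

{"fn": "play_rows", "kwargs": {"deltas": [[-0.0013,0,0.0008,0,0,0,-1],[-0.0013,0,0.0008,0,0,0,-1],[0,0,0,0,0,0,-1]]}}

```text
clock: 11.15
eef_pos: [0.6199, -0.2021, 0.1121]
orientation: [0.272, 0.055, 0.961, -0.016]
contact_force: [-15.3, 0.2, 6.2]
finger_gap: 0.679
grasp_force: 30.0
```

```bash
python3 -c "
from h import *
where()"
```

```text
grasp in axle frame [-0.0383  0.     -0.0019] lean 31.58 yaw -6.55 roll -0.03 gap 0.679 F [-15.3   0.2   6.2] t 11.15 q [ 0.83  1.01 -0.95  2.09  2.06  0.69 -0.09]
```

{"fn": "play_rows", "kwargs": {"deltas": [[0,0,0,0,0,0,1],[0,0,0,0,0,0,1],[0,0,0,0,0,0,1],[0,0,0,0,0,0,1],[0,0,-0.01,0,0,0,1],[0,0,-0.03,0,0,0,1],[0,0,-0.04,0,0,0,1],[0,0,-0.04,0,0,0,1]]}}

```text
clock: 11.95
eef_pos: [0.5604, -0.1947, 0.2168]
orientation: [0.275, 0.055, 0.96, -0.016]
contact_force: [-0.4, -1.1, 0.4]
finger_gap: 0.996
grasp_force: 0.0
```

```bash
cat > chk.py <<'E'
from h import *
import sys
where()
n=sys.argv[1]
for c,r in(("scene",(186,125,245,170)),("side",(335,255,400,308))):
    im=grab_frame(c); cv2.imwrite(f"pics/{n}_{c}.png",im[:,:,::-1]); E=ext(c); m=mask(im,*COL['b'],r); v,u=np.nonzero(m)
    s=np.linspace(-.16,0,161); L=proj(np.array([ax(t) for t in s]),E)
    # arc position of each brass pixel near the axis line
    d=((np.c_[u,v][:,None]-L[None])**2).sum(2); k=d.min(1)<6; print(c,"brass from",s[d.argmin(1)[k]].min().round(3),"to",s[d.argmin(1)[k]].max().round(3))
E
python3 chk.py c1; python3 -c "
from h import *
s=plan([.56,-.05,.27],0,32,5,True); print(); plan([.546,.1983,.13],7,32,8,True,start=s)"
```

```text
grasp in axle frame [-0.0983  0.0006  0.1026] lean 32.0 yaw -6.59 roll 0.01 gap 0.996 F [-0.4 -1.1  0.4] t 11.95 q [ 0.92  0.75 -1.    2.19  1.87  0.56 -0.02]
scene brass from -0.141 to -0.065
side brass from -0.039 to -0.031
[-0.0025, 0.0289, -0.0066, -0.73, 0.06, -1.08]
[-0.003, 0.029, -0.0062, -0.73, 0.06, -1.08]
[-0.0035, 0.029, -0.0059, -0.73, 0.06, -1.08]
[-0.0041, 0.029, -0.0055, -0.73, 0.06, -1.08]
[-0.0046, 0.029, -0.0051, -0.73, 0.06, -1.08]

[0.0108, 0.0312, 0.0139, -0.46, 0.0, -0.74]
[0.0104, 0.0312, 0.0142, -0.46, 0.0, -0.74]
[0.01, 0.0312, 0.0144, -0.46, 0.0, -0.74]
[0.0096, 0.0312, 0.0147, -0.46, 0.0, -0.74]
[0.0091, 0.0312, 0.0149, -0.46, 0.0, -0.74]
[0.0087, 0.0312, 0.0152, -0.46, 0.0, -0.74]
[0.0083, 0.0312, 0.0154, -0.46, 0.0, -0.74]
[0.0079, 0.0312, 0.0157, -0.46, 0.0, -0.74]
```

Black roller is seated: contact felt and the visible brass ends at about -65 mm. Next, the orange roller.

{"fn": "play_rows", "kwargs": {"deltas": [[-0.0025,0.029,-0.0066,-0.73,0,-1.08,1],[-0.003,0.029,-0.0062,-0.73,0,-1.08,1],[-0.0035,0.029,-0.006,-0.73,0,-1.08,1],[-0.004,0.029,-0.0055,-0.73,0,-1.08,1],[-0.0046,0.029,-0.005,-0.73,0,-1.08,1],[0.0108,0.0312,0.0139,-0.46,0,-0.74,1],[0.0104,0.0312,0.0142,-0.46,0,-0.74,1],[0.01,0.0312,0.0144,-0.46,0,-0.74,1]]}}

```text
clock: 12.85
eef_pos: [0.566, 0.0441, 0.1972]
orientation: [0.276, -0.02, 0.961, 0.008]
contact_force: [0.2, 0.3, -1.0]
finger_gap: 1.002
grasp_force: 0.0
```

{"fn": "play_rows", "kwargs": {"deltas": [[0.0096,0.0312,0.0147,-0.46,0,-0.74,1],[0.009,0.0312,0.015,-0.46,0,-0.74,1],[0.0087,0.0312,0.0152,-0.46,0,-0.74,1],[0.0083,0.0312,0.0154,-0.46,0,-0.74,1],[0.0079,0.0312,0.0157,-0.46,0,-0.74,1],[0,0,0,0,0,0,1],[0,0,0,0,0,0,1]]}}

```text
clock: 13.55
eef_pos: [0.5573, 0.1998, 0.11]
orientation: [0.275, -0.058, 0.96, 0.018]
contact_force: [-0.1, 0.3, 0.8]
finger_gap: 0.998
grasp_force: 0.0
```

```bash
python3 snap.py w6; python3 - <<'E'
from h import *
import pickle
where()
E=ext("wrist",pickle.load(open("pics/w6.pkl","rb"))); im=cv2.imread("pics/w6.png")[:,:,::-1].copy()
x0=(.546,.1983,.05,.12); h=proj(cyl(*x0,NARR),E); lo=h.min(0).astype(int)-15; hi=h.max(0).astype(int)+15; print(lo,hi)
m=mask(im,*COL['o'],(*np.maximum(lo,0),*hi)); p,e,f=fit([(E,m)],NARR,x0,fixz=.05); print(p.round(4),np.degrees(p[3]),e)
plan([.545,.1983,.05],7,32,4,True)
E
```

```text
13.55 [0.5573 0.1998 0.11  ] 0.0373
grasp in axle frame [-0.1454  0.3888 -0.0037] lean 32.03 yaw 6.84 roll 0.13 gap 1.001 F [-0.4 -0.5 -0.4] t 13.6 q [ 0.06  1.05 -1.07  2.26  2.01  1.14 -0.64]
[211 105] [340 241]
[0.5455 0.1985 0.6421 0.1378 1.8986] 7.895595804783678 0.43223854654354793
[0.0107, 0.0002, 0.0158, 0.01, 0.01, -0.05]
[0.0107, 0.0003, 0.0158, 0.01, 0.01, -0.05]
[0.0107, 0.0003, 0.0158, 0.01, 0.01, -0.05]
[0.0107, 0.0003, 0.0158, 0.01, 0.01, -0.05]
```

{"fn": "play_rows", "kwargs": {"deltas": [[0.0107,0.0003,0.0158,0,0,0,1],[0.0107,0.0003,0.0158,0,0,0,1],[0.0107,0.0003,0.0158,0,0,0,1],[0.0107,0.0003,0.0158,0,0,0,1],[0,0,0,0,0,0,1],[0,0,0,0,0,0,-1],[0,0,0,0,0,0,-1],[0,0,0,0,0,0,-1]], "force": 25}}

```text
clock: 14.4
eef_pos: [0.5554, 0.2002, 0.0359]
orientation: [0.276, -0.057, 0.959, 0.018]
contact_force: [-0.2, -1.9, 0.3]
finger_gap: 0.749
grasp_force: 0.0
```

{"fn": "play_rows", "kwargs": {"deltas": [[0,0,0,0,0,0,-1],[0,0,0,0,0,0,-1],[0,0,0,0,0,0,-1]]}}

```text
clock: 14.7
eef_pos: [0.5557, 0.1986, 0.0355]
orientation: [0.277, -0.057, 0.959, 0.016]
contact_force: [0.1, -4.0, 6.6]
finger_gap: 0.674
grasp_force: 24.9
```

```bash
python3 -c "
from h import *
st=ctrl.read_state()
R=Ro.from_quat(st['orientation'][[1,2,3,0]]).as_matrix(); print('grasp pt',st['eef_pos']-R[:,2]*ctrl.pinch_z,st['grasp_force'])
where()
s=plan([.545,.1983,.20],7,32,4,True); print(); s=plan(ax(-.182,.13)+[.03,.15,0],PSI,32,7,True,start=s);print(); s=plan(ax(-.176,.05),PSI,32,5,True,start=s)"
```

```text
grasp pt [0.54581873 0.19744652 0.05128715] 24.931672147940844
grasp in axle frame [-0.1473  0.3886 -0.0787] lean 32.2 yaw 6.74 roll 0.0 gap 0.674 F [ 0.1 -4.   6.6] t 14.7 q [ 0.03  1.22 -1.01  2.27  2.17  1.24 -0.73]
[-0.0196, 0.0002, -0.0316, -0.03, 0.05, -0.05]
[-0.0196, 0.0002, -0.0316, -0.03, 0.05, -0.05]
[-0.0196, 0.0002, -0.0316, -0.03, 0.05, -0.05]
[-0.0196, 0.0002, -0.0316, -0.03, 0.05, -0.05]

[0.0047, -0.0325, -0.013, 1.02, 0.0, 1.64]
[0.0037, -0.0329, -0.0124, 1.02, 0.0, 1.64]
[0.0028, -0.0332, -0.0118, 1.02, 0.0, 1.64]
[0.0018, -0.0335, -0.0113, 1.02, 0.0, 1.64]
[0.0009, -0.0337, -0.0107, 1.02, 0.0, 1.64]
[-0.0001, -0.0339, -0.01, 1.02, 0.0, 1.64]
[-0.0011, -0.0341, -0.0094, 1.02, 0.0, 1.64]

[0.0096, -0.0305, 0.0128, 0.0, 0.0, 0.0]
[0.0096, -0.0305, 0.0128, 0.0, 0.0, 0.0]
[0.0096, -0.0305, 0.0128, 0.0, 0.0, 0.0]
[0.0096, -0.0305, 0.0128, 0.0, 0.0, 0.0]
[0.0096, -0.0305, 0.0128, 0.0, 0.0, 0.0]
```

{"fn": "play_rows", "kwargs": {"deltas": [[-0.0196,0,-0.0316,0,0,0,-1],[-0.0196,0,-0.0316,0,0,0,-1],[-0.0196,0,-0.0316,0,0,0,-1],[-0.0196,0,-0.0316,0,0,0,-1],[0.0047,-0.0325,-0.013,1.02,0,1.64,-1],[0.0037,-0.033,-0.0124,1.02,0,1.64,-1],[0.0028,-0.0332,-0.0118,1.02,0,1.64,-1],[0.0018,-0.0335,-0.0113,1.02,0,1.64,-1]]}}

```text
clock: 15.5
eef_pos: [0.5257, 0.0644, 0.2173]
orientation: [0.276, 0.007, 0.961, -0.0]
contact_force: [0.7, -1.3, -1.6]
finger_gap: 0.68
grasp_force: 24.9
```

{"fn": "play_rows", "kwargs": {"deltas": [[0.0009,-0.0337,-0.0107,1.02,0,1.64,-1],[0,-0.034,-0.01,1.02,0,1.64,-1],[-0.001,-0.034,-0.0094,1.02,0,1.64,-1],[0,0,0,0,0,0,-1]]}}

```text
clock: 15.9
eef_pos: [0.504, -0.0405, 0.2422]
orientation: [0.275, 0.059, 0.96, -0.017]
contact_force: [0.1, 0.8, -2.5]
finger_gap: 0.677
grasp_force: 24.9
```

```bash
python3 -c "
from h import *
where(); plan(ax(-.176,.05),PSI,32,6,True)"
```

```text
grasp in axle frame [-0.1719  0.1475  0.1281] lean 31.95 yaw -7.03 roll -0.01 gap 0.677 F [ 0.1  0.8 -2.5] t 15.9 q [ 0.64  0.66 -1.17  2.41  1.82  0.82 -0.46]
[0.0073, -0.0246, 0.0108, -0.05, -0.01, -0.07]
[0.0073, -0.0246, 0.0108, -0.05, -0.01, -0.07]
[0.0073, -0.0246, 0.0108, -0.05, -0.01, -0.07]
[0.0074, -0.0246, 0.0107, -0.05, -0.01, -0.07]
[0.0074, -0.0246, 0.0107, -0.05, -0.01, -0.07]
[0.0074, -0.0246, 0.0107, -0.05, -0.01, -0.07]
```

{"fn": "play_rows", "kwargs": {"deltas": [[0.0073,-0.0246,0.0108,0,0,0,-1],[0.0073,-0.0246,0.0108,0,0,0,-1],[0.0073,-0.0246,0.0108,0,0,0,-1],[0.0074,-0.0246,0.0107,0,0,-0.3,-1],[0.0074,-0.0246,0.0107,0,0,-0.2,-1],[0.0074,-0.0246,0.0107,0,0,0,-1],[0,0,0,0,0,0,-1],[0,0,0,0,0,0,-1]]}}

```text
clock: 16.7
eef_pos: [0.486, -0.181, 0.1637]
orientation: [0.275, 0.052, 0.96, -0.014]
contact_force: [-0.1, 0.2, -1.8]
finger_gap: 0.68
grasp_force: 24.9
```

```bash
python3 -c "
from h import *
where(); plan(ax(-.176,.001),PSI,32,3,True)"
```

```text
grasp in axle frame [-0.1738  0.0057  0.0496] lean 31.99 yaw -6.18 roll 0.04 gap 0.68 F [-0.1  0.2 -1.8] t 16.7 q [ 0.96  0.88 -1.08  2.44  2.18  0.79 -0.34]
[0.0092, -0.0019, 0.0133, 0.07, -0.0, 0.08]
[0.0092, -0.0019, 0.0133, 0.07, -0.0, 0.08]
[0.0092, -0.0019, 0.0133, 0.07, -0.0, 0.08]
```

{"fn": "play_rows", "kwargs": {"deltas": [[0.0092,-0.0019,0.0133,0.07,0,0.08,-1],[0.0092,-0.0019,0.0133,0.07,0,0.08,-1],[0.0092,-0.0019,0.0133,0.07,0,0.08,-1],[0,0,0,0,0,0,-1],[0,0,0,0,0,0,-1]]}}

```text
clock: 17.2
eef_pos: [0.4838, -0.1858, 0.1162]
orientation: [0.276, 0.053, 0.96, -0.016]
contact_force: [-0.2, 1.4, -1.4]
finger_gap: 0.68
grasp_force: 24.9
```

```bash
python3 -c "
from h import *
where(); plan(ax(-.176,.001),PSI,32,1,True); s=plan(ax(-.115,.001),PSI,32,4,True)"
```

```text
grasp in axle frame [-0.1755  0.0008  0.002 ] lean 32.07 yaw -6.38 roll -0.05 gap 0.68 F [-0.2  1.4 -1.4] t 17.2 q [ 0.95  1.02 -1.06  2.47  2.29  0.93 -0.39]
[0.001, -0.0008, 0.0006, 0.02, 0.07, 0.12]
[-0.0127, -0.0002, 0.0082, 0.01, 0.02, 0.03]
[-0.0127, -0.0002, 0.0082, 0.01, 0.02, 0.03]
[-0.0127, -0.0002, 0.0082, 0.01, 0.02, 0.03]
[-0.0127, -0.0002, 0.0082, 0.01, 0.02, 0.03]
```

Alignment is within 1 mm; inserting.

{"fn": "play_rows", "kwargs": {"deltas": [[-0.0127,-0.0002,0.0082,0,0,0,-1],[-0.0127,-0.0002,0.0082,0,0,0,-1],[-0.0127,-0.0002,0.0082,0,0,0,-1],[-0.0127,-0.0002,0.0082,0,0,0,-1],[0,0,0,0,0,0,-1]]}}

```text
clock: 17.7
eef_pos: [0.546, -0.1948, 0.117]
orientation: [0.278, 0.054, 0.959, -0.017]
contact_force: [0.1, -0.2, -1.4]
finger_gap: 0.674
grasp_force: 24.9
```

```bash
python3 -c "
from h import *
where(); s=plan(ax(-.090,.001),PSI,32,3,True)"
```

```text
grasp in axle frame [-0.1127 -0.0011  0.0028] lean 32.32 yaw -6.53 roll -0.15 gap 0.674 F [ 0.1 -0.2 -1.4] t 17.7 q [ 0.9   1.   -1.01  2.3   2.22  0.8  -0.28]
[-0.0061, 0.0004, 0.0045, -0.05, 0.11, 0.02]
[-0.0061, 0.0004, 0.0045, -0.05, 0.11, 0.02]
[-0.0061, 0.0004, 0.0045, -0.05, 0.11, 0.02]
```

{"fn": "play_rows", "kwargs": {"deltas": [[-0.006,0.0004,0.0045,0,0,0,-1],[-0.006,0.0004,0.0045,0,0,0,-1],[-0.006,0.0004,0.0045,0,0,0,-1],[-0.0013,0,0.0008,0,0,0,-1],[-0.0013,0,0.0008,0,0,0,-1],[-0.0013,0,0.0008,0,0,0,-1],[0,0,0,0,0,0,-1]]}}

```text
clock: 18.4
eef_pos: [0.5699, -0.197, 0.1126]
orientation: [0.275, 0.055, 0.96, -0.017]
contact_force: [0.1, 0.3, -2.6]
finger_gap: 0.678
grasp_force: 24.9
```

```bash
python3 -c "
from h import *
where()"
```

```text
grasp in axle frame [-0.0887 -0.0006 -0.0016] lean 32.01 yaw -6.55 roll -0.11 gap 0.678 F [ 0.1  0.3 -2.6] t 18.4 q [ 0.88  1.01 -0.98  2.23  2.18  0.76 -0.23]
```

{"fn": "play_rows", "kwargs": {"deltas": [[-0.0013,0,0.0008,0,0,0,-1],[-0.0013,0,0.0008,0,0,0,-1],[0,0,0,0,0,0,-1]]}}

```text
clock: 18.7
eef_pos: [0.5732, -0.1974, 0.1128]
orientation: [0.275, 0.055, 0.96, -0.017]
contact_force: [-0.1, 0.6, -1.3]
finger_gap: 0.675
grasp_force: 24.9
```

```bash
python3 -c "
from h import *
where()"
```

```text
grasp in axle frame [-0.0853 -0.0006 -0.0014] lean 32.03 yaw -6.55 roll -0.11 gap 0.675 F [-0.1  0.6 -1.3] t 18.7 q [ 0.87  1.01 -0.98  2.22  2.18  0.76 -0.22]
```

{"fn": "play_rows", "kwargs": {"deltas": [[-0.0013,0,0.0008,0,0,0,-1],[-0.0013,0,0.0008,0,0,0,-1],[-0.0013,0,0.0008,0,0,0,-1],[0,0,0,0,0,0,-1]]}}

```text
clock: 19.1
eef_pos: [0.577, -0.1978, 0.1124]
orientation: [0.275, 0.055, 0.96, -0.017]
contact_force: [-1.7, 1.0, -1.1]
finger_gap: 0.679
grasp_force: 24.9
```

```bash
python3 -c "
from h import *
where()"
```

```text
grasp in axle frame [-0.0815 -0.0006 -0.0017] lean 31.96 yaw -6.55 roll -0.11 gap 0.679 F [-1.7  1.  -1.1] t 19.1 q [ 0.87  1.01 -0.98  2.21  2.17  0.75 -0.21]
```

{"fn": "play_rows", "kwargs": {"deltas": [[-0.001,0,0.0006,0,0,0,-1],[-0.001,0,0.0006,0,0,0,-1],[0,0,0,0,0,0,-1]]}}

```text
clock: 19.4
eef_pos: [0.5772, -0.1978, 0.1117]
orientation: [0.273, 0.055, 0.96, -0.016]
contact_force: [-7.6, 1.0, 1.4]
finger_gap: 0.68
grasp_force: 24.9
```

```bash
python3 -c "
from h import *
where()"
```

```text
grasp in axle frame [-0.0812 -0.0005 -0.0024] lean 31.75 yaw -6.54 roll -0.09 gap 0.68 F [-7.6  1.   1.4] t 19.4 q [ 0.87  1.   -0.97  2.21  2.16  0.74 -0.21]
```

Contact at the expected place. Releasing and going for the cap.

{"fn": "play_rows", "kwargs": {"deltas": [[0,0,0,0,0,0,1],[0,0,0,0,0,0,1],[0,0,0,0,0,0,1],[0,0,0,0,0,0,1],[0,0,-0.01,0,0,0,1],[0,0,-0.03,0,0,0,1],[0,0,-0.04,0,0,0,1],[0,0,-0.04,0,0,0,1]]}}

```text
clock: 20.2
eef_pos: [0.5155, -0.1899, 0.2154]
orientation: [0.275, 0.054, 0.96, -0.016]
contact_force: [-0.0, -0.4, 0.8]
finger_gap: 1.001
grasp_force: 0.0
```

```bash
python3 chk.py c2; python3 -c "
from h import *
s=plan([.53,-.08,.24],-2,32,4,True); print(); plan([.556,.0365,.12],1,32,5,True,start=s)"
```

```text
grasp in axle frame [-0.1435  0.0003  0.1013] lean 31.98 yaw -6.51 roll -0.06 gap 1.001 F [-0.  -0.4  0.8] t 20.2 q [ 0.96  0.73 -1.03  2.31  1.98  0.58 -0.16]
scene brass from -0.141 to -0.065
side brass from -0.072 to -0.045
[-0.0033, 0.028, 0.0003, -0.66, 0.06, -0.89]
[-0.0038, 0.0279, 0.0006, -0.66, 0.06, -0.89]
[-0.0042, 0.0278, 0.0009, -0.66, 0.06, -0.89]
[-0.0046, 0.0278, 0.0012, -0.66, 0.06, -0.89]

[0.009, 0.0236, 0.0227, -0.32, 0.0, -0.51]
[0.0088, 0.0235, 0.0228, -0.32, 0.0, -0.51]
[0.0086, 0.0235, 0.0229, -0.32, 0.0, -0.51]
[0.0084, 0.0234, 0.0231, -0.32, 0.0, -0.51]
[0.0082, 0.0234, 0.0232, -0.32, 0.0, -0.51]
```

{"fn": "play_rows", "kwargs": {"deltas": [[-0.0033,0.028,0.0003,-0.66,0,-0.89,1],[-0.0038,0.028,0.0006,-0.66,0,-0.89,1],[-0.0042,0.028,0.001,-0.66,0,-0.89,1],[-0.0046,0.028,0.0012,-0.66,0,-0.89,1],[0.009,0.0236,0.0227,-0.32,0,-0.51,1],[0.0088,0.0235,0.0228,-0.32,0,-0.51,1],[0.0086,0.0235,0.023,-0.32,0,-0.51,1],[0.0084,0.0234,0.023,-0.32,0,-0.51,1]]}}

```text
clock: 21.1
eef_pos: [0.5626, 0.0148, 0.1234]
orientation: [0.276, -0.002, 0.961, 0.003]
contact_force: [0.2, -0.1, 0.2]
finger_gap: 1.001
grasp_force: 0.0
```

{"fn": "play_rows", "kwargs": {"deltas": [[0.0082,0.0234,0.0232,-0.32,0,-0.51,1],[0,0,0,0,0,0,1],[0,0,0,0,0,0,1]]}}

```text
clock: 21.4
eef_pos: [0.5672, 0.0374, 0.1003]
orientation: [0.275, -0.007, 0.961, 0.004]
contact_force: [-0.5, -0.4, -0.1]
finger_gap: 0.998
grasp_force: 0.0
```

```bash
python3 snap.py w7; python3 - <<'E'
from h import *
import pickle
where()
E=ext("wrist",pickle.load(open("pics/w7.pkl","rb"))); im=cv2.imread("pics/w7.png")[:,:,::-1].copy()
x0=(.556,.0366,.043,.02); h=proj(cyl(*x0,CAP),E); lo=h.min(0).astype(int)-15; hi=h.max(0).astype(int)+15; print(lo,hi)
m=mask(im,*COL['r'],(*np.maximum(lo,0),*hi)); p,e,f=fit([(E,m)],CAP,x0,fixz=.043); print(p.round(4),np.degrees(p[3]),e)
plan([.556,.0366,.043],1,32,4,True)
E
```

```text
21.4 [0.5672 0.0374 0.1003] 0.0414
grasp in axle frame [-0.1175  0.2297 -0.0131] lean 32.03 yaw 0.85 roll 0.21 gap 0.999 F [-0.   0.2  0.1] t 21.45 q [ 0.4   1.06 -1.06  2.35  2.14  1.09 -0.57]
[221 100] [328 244]
[0.5567 0.0368 0.0201 0.0439 2.2032] 2.514010517754283 0.35335492720933454
[0.0101, 0.0, 0.0155, 0.03, 0.01, -0.06]
[0.0101, 0.0, 0.0155, 0.03, 0.01, -0.06]
[0.0101, 0.0, 0.0155, 0.03, 0.01, -0.06]
[0.0101, 0.0001, 0.0155, 0.03, 0.01, -0.06]
```

{"fn": "play_rows", "kwargs": {"deltas": [[0.0102,-0.0003,0.0157,0,0,0,1],[0.0102,-0.0003,0.0157,0,0,0,1],[0.0102,0,0.0157,0,0,0,1],[0.0102,0,0.0157,0,0,0,1],[0,0,0,0,0,0,1],[0,0,0,0,0,0,-1],[0,0,0,0,0,0,-1],[0,0,0,0,0,0,-1]], "force": 25}}

```text
clock: 22.25
eef_pos: [0.5669, 0.0366, 0.0274]
orientation: [0.277, -0.007, 0.961, 0.004]
contact_force: [-0.1, 0.3, 0.7]
finger_gap: 0.75
grasp_force: 0.0
```

{"fn": "play_rows", "kwargs": {"deltas": [[0,0,0,0,0,0,-1],[0,0,0,0,0,0,-1],[0,0,0,0,0,0,-1],[0,0,0,0,0,0,-1]]}}

```text
clock: 22.65
eef_pos: [0.5665, 0.0364, 0.0262]
orientation: [0.276, -0.007, 0.961, 0.004]
contact_force: [-0.3, -0.8, 2.0]
finger_gap: 0.495
grasp_force: 24.9
```

```bash
python3 -c "
from h import *
st=ctrl.read_state()
R=Ro.from_quat(st['orientation'][[1,2,3,0]]).as_matrix(); print('grasp pt',st['eef_pos']-R[:,2]*ctrl.pinch_z,st['grasp_force'])
where()
s=plan([.556,.0365,.18],1,32,4,True); print(); s=plan([.485,-.10,.28],PSI,32,5,True,start=s)"
```

```text
grasp pt [0.55652876 0.03618213 0.04204048] 24.88610431773452
grasp in axle frame [-0.1184  0.2296 -0.088 ] lean 32.08 yaw 0.85 roll 0.19 gap 0.495 F [-0.3 -0.8  2. ] t 22.65 q [ 0.37  1.24 -1.    2.35  2.3   1.21 -0.63]
[-0.0182, 0.0002, -0.0293, 0.02, 0.02, -0.06]
[-0.0182, 0.0002, -0.0293, 0.02, 0.02, -0.06]
[-0.0182, 0.0001, -0.0293, 0.02, 0.02, -0.06]
[-0.0182, 0.0001, -0.0293, 0.02, 0.02, -0.06]

[0.0019, -0.0273, -0.0247, 0.79, 0.0, 1.27]
[0.0013, -0.0277, -0.0244, 0.79, 0.0, 1.27]
[0.0006, -0.028, -0.024, 0.79, 0.0, 1.27]
[0.0, -0.0284, -0.0236, 0.79, 0.0, 1.27]
[-0.0006, -0.0287, -0.0232, 0.79, 0.0, 1.27]
```

{"fn": "play_rows", "kwargs": {"deltas": [[-0.0182,0,-0.0293,0,0,0,-1],[-0.0182,0,-0.0293,0,0,0,-1],[-0.0182,0,-0.0293,0,0,0,-1],[-0.0182,0,-0.0293,0,0,0,-1],[0.0019,-0.0273,-0.0247,0.79,0,1.27,-1],[0.0013,-0.0277,-0.0244,0.79,0,1.27,-1],[0.0006,-0.028,-0.024,0.79,0,1.27,-1],[0,-0.0284,-0.0236,0.79,0,1.27,-1]]}}

```text
clock: 23.45
eef_pos: [0.5074, -0.0747, 0.2437]
orientation: [0.275, 0.043, 0.96, -0.01]
contact_force: [1.1, -0.4, -0.6]
finger_gap: 0.495
grasp_force: 24.9
```

{"fn": "play_rows", "kwargs": {"deltas": [[-0.0006,-0.0287,-0.0232,0.79,0,1.27,-1],[0,0,0,0,0,0,-1],[0,0,0,0,0,0,-1]]}}

```text
clock: 23.75
eef_pos: [0.4941, -0.1022, 0.2634]
orientation: [0.276, 0.056, 0.96, -0.014]
contact_force: [1.3, 0.1, -0.9]
finger_gap: 0.494
grasp_force: 24.9
```

```bash
python3 snap.py w8; python3 - <<'E'
from h import *
import pickle
where()
E=ext("wrist",pickle.load(open("pics/w8.pkl","rb"))); im=cv2.imread("pics/w8.png")[:,:,::-1].copy()
q=cv2.convexHull(proj(cyl(*STOP,np.radians(PSI),AX),E).astype(np.float32)); print(q.min((0,1)),q.max((0,1)))
cv2.polylines(im,[q.astype(np.int32)],True,(255,0,255),1)
cv2.imwrite("pics/v8.png",im[:,:,::-1])
E
```

```text
23.75 [ 0.4941 -0.1022  0.2634] 0.0418
grasp in axle frame [-0.1745  0.086   0.1489] lean 32.0 yaw -6.53 roll 0.3 gap 0.493 F [ 0.9  0.1 -0.8] t 23.8 q [ 0.84  0.59 -1.14  2.38  1.81  0.63 -0.27]
[179.28737 145.1595 ] [218.15033 243.29866]
```

View pics/v8.png

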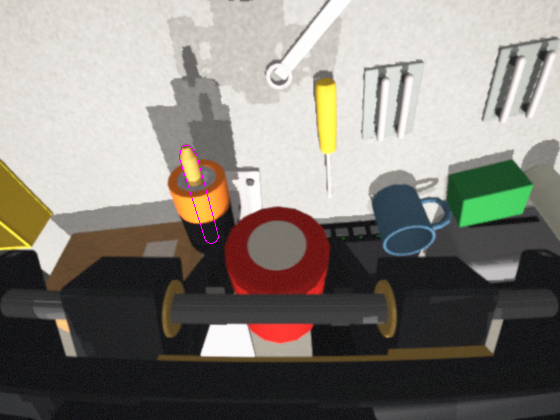

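Both rollers are on the axle, with orange at (198,190) against black at (205,230). The axle tip at (186,150) matches the overlay, and the cap is held with its white dot facing the camera. Checking the tip fine alignment, then moving in.

```bash
python3 - <<'E'
from h import *
import pickle
E=ext("wrist",pickle.load(open("pics/w8.pkl","rb"))); im=cv2.imread("pics/w8.png"); hs=cv2.cvtColor(im,cv2.COLOR_BGR2HSV)
mm=np.zeros((420,560),np.uint8); q=cv2.convexHull(proj(cyl(*STOP,np.radians(PSI),AX),E).astype(np.float32)); cv2.fillConvexPoly(mm,np.round(q).astype(np.int32),1)
for r in(146,149,152,155,158,161):
    k=np.nonzero((hs[r,165:215,1]>80)&(hs[r,165:215,2]>90))[0]+165; j=np.nonzero(mm[r])[0]; print(r,k.min(),k.max(),"model",j.min() if len(j) else 0,j.max() if len(j) else 0)
s=plan(ax(-.186,.05),PSI,32,5,True);print();plan(ax(-.186,-.001),PSI,32,3,True,start=s)
E
```

```text
146 182 190 model 182 189
149 181 192 model 181 192
152 180 195 model 180 194
155 180 196 model 179 196
158 180 197 model 179 197
161 181 214 model 180 198
[0.0124, -0.0173, 0.0155, 0.05, -0.0, -0.04]
[0.0124, -0.0173, 0.0155, 0.05, -0.0, -0.04]
[0.0124, -0.0173, 0.0155, 0.05, -0.0, -0.04]
[0.0124, -0.0173, 0.0155, 0.05, -0.0, -0.04]
[0.0124, -0.0172, 0.0155, 0.05, -0.0, -0.04]

[0.009, 0.0, 0.0144, 0.0, 0.0, 0.0]
[0.009, 0.0, 0.0144, 0.0, 0.0, 0.0]
[0.009, 0.0, 0.0144, 0.0, 0.0, 0.0]
```

{"fn": "play_rows", "kwargs": {"deltas": [[0.0124,-0.0173,0.0155,0,0,0,-1],[0.0124,-0.0173,0.0155,0,0,0,-1],[0.0124,-0.0173,0.0155,0,0,0,-1],[0.0124,-0.0173,0.0155,0,0,0,-1],[0.0124,-0.0173,0.0155,0,0,0,-1],[0,0,0,0,0,0,-1],[0,0,0,0,0,0,-1]]}}

```text
clock: 24.5
eef_pos: [0.4737, -0.184, 0.1637]
orientation: [0.275, 0.055, 0.96, -0.012]
contact_force: [1.1, 0.6, -0.9]
finger_gap: 0.494
grasp_force: 24.9
```

```bash
python3 -c "
from h import *
where(); plan(ax(-.186,-.001),PSI,32,3,True)"
```

```text
grasp in axle frame [-0.1857  0.0013  0.0496] lean 31.96 yaw -6.45 roll 0.43 gap 0.494 F [ 1.1  0.6 -0.9] t 24.5 q [ 0.99  0.88 -1.1   2.47  2.19  0.8  -0.35]
[0.009, -0.0006, 0.0143, 0.13, -0.02, -0.06]
[0.009, -0.0006, 0.0143, 0.13, -0.02, -0.06]
[0.009, -0.0005, 0.0143, 0.13, -0.02, -0.06]
```

{"fn": "play_rows", "kwargs": {"deltas": [[0.009,-0.0006,0.0143,0.13,0,0,-1],[0.009,-0.0006,0.0143,0.13,0,0,-1],[0.009,-0.0005,0.0143,0.13,0,0,-1],[0,0,0,0,0,0,-1],[0,0,0,0,0,0,-1]]}}

```text
clock: 25.0
eef_pos: [0.4737, -0.1861, 0.1146]
orientation: [0.276, 0.056, 0.959, -0.016]
contact_force: [-0.3, 0.4, -0.0]
finger_gap: 0.494
grasp_force: 24.9
```

```bash
python3 -c "
from h import *
where(); plan(ax(-.186,-.001),PSI,32,1,True);plan(ax(-.162,-.001),PSI,32,3,True)"
```

```text
grasp in axle frame [-0.1855 -0.0006  0.0004] lean 32.08 yaw -6.66 roll -0.02 gap 0.494 F [-0.3  0.4 -0. ] t 25.0 q [ 0.96  1.03 -1.07  2.5   2.3   0.96 -0.4 ]
[0.0012, 0.0007, 0.0009, -0.1, 0.08, -0.12]
[-0.0064, 0.0002, 0.0046, -0.03, 0.03, -0.04]
[-0.0064, 0.0002, 0.0046, -0.03, 0.03, -0.04]
[-0.0064, 0.0002, 0.0045, -0.03, 0.03, -0.04]
```

{"fn": "play_rows", "kwargs": {"deltas": [[-0.0064,0.0002,0.0046,0,0,0,-1],[-0.0064,0.0002,0.0046,0,0,0,-1],[-0.0064,0.0002,0.0045,0,0,0,-1],[0,0,0,0,0,0,-1]]}}

```text
clock: 25.4
eef_pos: [0.4981, -0.1902, 0.113]
orientation: [0.276, 0.057, 0.959, -0.018]
contact_force: [-0.6, 0.6, 0.2]
finger_gap: 0.491
grasp_force: 24.9
```

```bash
python3 -c "
from h import *
where(); plan(ax(-.140,-.001),PSI,32,4,True)"
```

```text
grasp in axle frame [-0.1608 -0.0019 -0.0011] lean 32.16 yaw -6.88 roll -0.11 gap 0.491 F [-0.6  0.6  0.2] t 25.4 q [ 0.94  1.03 -1.06  2.43  2.28  0.91 -0.36]
[-0.0044, 0.0005, 0.0027, -0.07, 0.04, -0.07]
[-0.0044, 0.0005, 0.0027, -0.07, 0.04, -0.07]
[-0.0044, 0.0005, 0.0027, -0.07, 0.04, -0.07]
[-0.0044, 0.0005, 0.0027, -0.07, 0.04, -0.07]
```

{"fn": "play_rows", "kwargs": {"deltas": [[-0.002,0.001,0.0013,-0.1,0,-0.15,-1],[-0.004,0.0008,0.0025,-0.1,0,-0.15,-1],[-0.004,0.0003,0.0025,0,0,0,-1],[-0.004,0.0002,0.0025,0,0,0,-1],[0,0,0,0,0,0,-1]]}}

```text
clock: 25.9
eef_pos: [0.5138, -0.1894, 0.1123]
orientation: [0.276, 0.054, 0.96, -0.016]
contact_force: [-0.4, 0.1, 0.2]
finger_gap: 0.49
grasp_force: 24.9
```

```bash
python3 -c "
from h import *
where(); plan(ax(-.138,-.001),PSI,32,1,True)"
```

```text
grasp in axle frame [-0.1453  0.0006 -0.0019] lean 32.06 yaw -6.47 roll -0.06 gap 0.49 F [-0.4  0.1  0.2] t 25.9 q [ 0.93  1.02 -1.04  2.39  2.26  0.88 -0.33]
[-0.0066, -0.0005, 0.0031, -0.04, 0.06, 0.06]
```

{"fn": "play_rows", "kwargs": {"deltas": [[-0.0024,0,0.0008,0,0,0,-1],[-0.0022,0,0.001,0,0,0,-1],[-0.0017,0,0.001,0,0,0,-1],[-0.0017,0,0.001,0,0,0,-1],[-0.0013,0,0.0008,0,0,0,-1],[0,0,0,0,0,0,-1]]}}

```text
clock: 26.5
eef_pos: [0.5234, -0.1905, 0.1132]
orientation: [0.275, 0.054, 0.96, -0.016]
contact_force: [0.2, 0.3, -0.6]
finger_gap: 0.488
grasp_force: 24.9
```

```bash
python3 -c "
from h import *
where()"
```

```text
grasp in axle frame [-0.1356  0.0006 -0.001 ] lean 32.02 yaw -6.45 roll -0.06 gap 0.488 F [ 0.2  0.3 -0.6] t 26.5 q [ 0.92  1.02 -1.04  2.36  2.24  0.86 -0.31]
```

{"fn": "play_rows", "kwargs": {"deltas": [[-0.0013,0,0.0008,0,0,0,-1],[-0.0013,0,0.0008,0,0,0,-1],[0,0,0,0,0,0,-1]]}}

```text
clock: 26.8
eef_pos: [0.5264, -0.1909, 0.1132]
orientation: [0.275, 0.054, 0.96, -0.016]
contact_force: [-0.1, 0.2, 0.1]
finger_gap: 0.494
grasp_force: 24.9
```

```bash
python3 -c "
from h import *
where()"
```

```text
grasp in axle frame [-0.1326  0.0006 -0.001 ] lean 32.02 yaw -6.45 roll -0.06 gap 0.494 F [-0.1  0.2  0.1] t 26.8 q [ 0.92  1.02 -1.03  2.35  2.24  0.85 -0.3 ]
```

{"fn": "play_rows", "kwargs": {"deltas": [[-0.001,0,0.0006,0,0,0,-1],[-0.001,0,0.0006,0,0,0,-1],[-0.001,0,0.0006,0,0,0,-1],[0,0,0,0,0,0,-1]]}}

```text
clock: 27.2
eef_pos: [0.527, -0.1908, 0.1122]
orientation: [0.273, 0.054, 0.96, -0.016]
contact_force: [-6.5, 0.2, 2.5]
finger_gap: 0.492
grasp_force: 24.8
```

```bash
python3 -c "
from h import *
where()"
```

```text
grasp in axle frame [-0.1319  0.0007 -0.0019] lean 31.73 yaw -6.4 roll -0.04 gap 0.492 F [-6.5  0.2  2.5] t 27.2 q [ 0.92  1.02 -1.03  2.35  2.23  0.84 -0.3 ]
```

Contact at -0.1319, as expected. Holding briefly, then releasing and retracting.

{"fn": "play_rows", "kwargs": {"deltas": [[0,0,0,0,0,0,-1],[0,0,0,0,0,0,1],[0,0,0,0,0,0,1],[0,0,0,0,0,0,1],[0,0,0,0,0,0,1],[0,0,0,0,0,0,1],[0,0,-0.01,0,0,0,1],[0,0,-0.03,0,0,0,1]]}}

```text
clock: 28.0
eef_pos: [0.5084, -0.1886, 0.1464]
orientation: [0.274, 0.055, 0.96, -0.015]
contact_force: [-0.2, -0.4, 0.6]
finger_gap: 1.0
grasp_force: 0.0
```

{"fn": "play_rows", "kwargs": {"deltas": [[0,0,-0.04,0,0,0,1],[-0.01,0.03,-0.03,0,0,0,1],[-0.01,0.04,-0.01,0,0,0,1],[-0.01,0.04,-0.01,0,0,0,1],[0,0.03,0,0,0,0,1],[0,0,0,0,0,0,1],[0,0,0,0,0,0,1],[0,0,0,0,0,0,1]]}}

```text
clock: 28.8
eef_pos: [0.5014, -0.0485, 0.2388]
orientation: [0.275, 0.054, 0.96, -0.017]
contact_force: [0.4, -0.4, -0.4]
finger_gap: 1.0
grasp_force: 0.0
```

```bash
python3 - <<'E'
from h import *
where()
a=grab_frame("scene");b=grab_frame("side");ov=[]
for im,E,(x0,y0) in((a,ext("scene"),(150,90)),(b,ext("side"),(310,220))):
    c=cv2.resize(im[y0:y0+90,x0:x0+100],(400,360),interpolation=cv2.INTER_CUBIC)
    for s,rg in((-.0315,WIDE),(-.0815,NARR),(-.1315,CAP)):
        p=ax(s,-.003); h=cv2.convexHull(proj(cyl(*p,np.radians(PSI),rg),E).astype(np.float32)); cv2.polylines(c,[((h-[x0,y0]+.5)*4).astype(np.int32)],True,(255,0,255),1)
    ov.append(c)
cv2.imwrite("pics/final.png",np.hstack(ov)[:,:,::-1])
E
```

```text
grasp in axle frame [-0.1735  0.1393  0.1247] lean 31.94 yaw -6.53 roll -0.13 gap 1.0 F [ 0.4 -0.4 -0.4] t 28.8 q [ 0.66  0.66 -1.16  2.42  1.84  0.81 -0.46]
```

View pics/final.png

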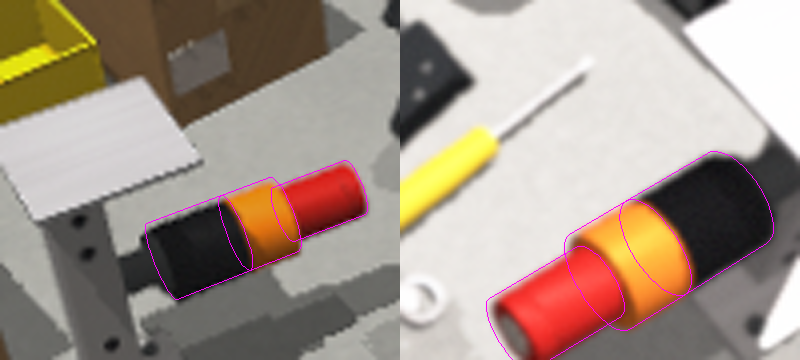

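The outlines of the seated poses match all three parts with no gaps: black, orange, red in order, and the gripper is clear. Handing in.

```bash
python3 -c "
from rig import ticket
print(ticket.close_job())"
```

```text
the job is handed in; nothing more can be done
None
```

The black roller, orange roller and red cap are on the axle in that order, each pushed until I felt contact and then released; the job was handed in at about 29 s of the 72 s allowed, and no verdict came back.

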